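Gauge the spare tuner insulators and shelve them in rows by height

TASK

Check the three or four ceramic insulators on the bench mat with the height gauge: set the gauge down over each one, its sprung foot on the middle of the top and its feet flat on the bench, until the reading is steady, going from the thinnest insulator to the thickest. Finish with the gauge standing back on the middle of its cork pad and every insulator upright in its row on the low shelf, centred on the round mark that suits its thickness: the full-height ones (36 mm) in the back row, farther from the robot, the short ones (32 mm) in the front row. Keep the gauge upright and do not disturb the microphone, mug or brass adapter.

Things in the scene. Friction and masses are not known exactly. Their poses are not given: they have to be found in the camera images.
- gauge_grip (a point): Hand-held height gauge, 380 g: aluminium bridge on two dark feet, black grip block on top, sprung steel foot hanging in the middle. Point in the grip block on the gauge's middle axis, 95 mm above the undersides of its feet; z up, y from foot to foot. The block is 26 mm wide along y (grip it across y), 34 mm along x, 70 to 116 mm above the undersides. Half a turn about z looks the same.
- gauge_tip (a point): Centre of the underside of the sprung measuring foot (disc 12 mm across), on the gauge's middle axis; 20 mm above the undersides of the gauge's feet when hanging free. The gauge's two feet are 64 mm along x, 12 mm along y, 10 mm high, at y = +-44 mm, leaving 76 mm free between them; the bridge bar (98 mm along y, 26 mm along x) is 60 to 70 mm above their undersides.
- gauge_foot (a joint): How far the sprung foot is pushed up: 0 hanging down, at most 25 mm. With the gauge's feet on the surface a part stands on and the foot on the part, part height = 20 mm + reading: 12 mm for a short insulator, 16 mm for a full one; the spring then pushes about 1.5 N. A pointer on the white scales at both x faces of the grip block rises with it; ticks every 4 mm, the two long ones are 12 and 16.
- pad_top (a point): Centre of the top of the gauge's fixed cork pad (100 x 130 mm, 6 mm thick; its y along the long side), where the gauge stands at the start.
- shelf: Fixed low wooden shelf, 240 mm (x) by 320 mm (y), top 50 mm above the bench; origin on the bench under its centre; +x points away from the robot (back), +y to the left seen from the robot. Two rows of four flat dark round marks (no height), front row at x = -50 mm, back row at x = +50 mm, sized for the four thicknesses, smallest at the left.
- front_32 (a point): Centre of the front-row mark for 32 mm thick insulators (mark 40 mm across), on the shelf's top surface.
- front_40 (a point): Centre of the front-row mark for 40 mm thick insulators (mark 48 mm across), on the shelf's top surface.
- front_48 (a point): Centre of the front-row mark for 48 mm thick insulators (mark 56 mm across), on the shelf's top surface.
- front_56 (a point): Centre of the front-row mark for 56 mm thick insulators (mark 64 mm across), on the shelf's top surface.
- back_32 (a point): Centre of the back-row mark for 32 mm thick insulators (mark 40 mm across), on the shelf's top surface.
- back_40 (a point): Centre of the back-row mark for 40 mm thick insulators (mark 48 mm across), on the shelf's top surface.
- back_48 (a point): Centre of the back-row mark for 48 mm thick insulators (mark 56 mm across), on the shelf's top surface.
- back_56 (a point): Centre of the back-row mark for 56 mm thick insulators (mark 64 mm across), on the shelf's top surface.
- ins_32_a_mid (a point): White ribbed ceramic insulator, an upright cylinder 32 mm in diameter with a brass insert in its flat top (thinnest of the four thicknesses), 40 to 130 g. It is either 36 or 32 mm tall, which only the gauge tells; at most one of this diameter is present (None if absent). This point is on its axis 17 mm above its underside, z up.
- ins_32_b_mid (a point): White ribbed ceramic insulator, an upright cylinder 32 mm in diameter with a brass insert in its flat top (thinnest of the four thicknesses), 40 to 130 g. It is either 36 or 32 mm tall, which only the gauge tells; at most one of this diameter is present (None if absent). This point is on its axis 17 mm above its underside, z up.
- ins_40_a_mid (a point): White ribbed ceramic insulator, an upright cylinder 40 mm in diameter with a brass insert in its flat top (second thinnest of the four thicknesses), 40 to 130 g. It is either 36 or 32 mm tall, which only the gauge tells; at most one of this diameter is present (None if absent). This point is on its axis 17 mm above its underside, z up.
- ins_40_b_mid (a point): White ribbed ceramic insulator, an upright cylinder 40 mm in diameter with a brass insert in its flat top (second thinnest of the four thicknesses), 40 to 130 g. It is either 36 or 32 mm tall, which only the gauge tells; at most one of this diameter is present (None if absent). This point is on its axis 17 mm above its underside, z up.
- ins_48_a_mid (a point): White ribbed ceramic insulator, an upright cylinder 48 mm in diameter with a brass insert in its flat top (second thickest of the four thicknesses), 40 to 130 g. It is either 36 or 32 mm tall, which only the gauge tells; at most one of this diameter is present (None if absent). This point is on its axis 17 mm above its underside, z up.
- ins_48_b_mid (a point): White ribbed ceramic insulator, an upright cylinder 48 mm in diameter with a brass insert in its flat top (second thickest of the four thicknesses), 40 to 130 g. It is either 36 or 32 mm tall, which only the gauge tells; at most one of this diameter is present (None if absent). This point is on its axis 17 mm above its underside, z up.
- ins_56_a_mid (a point): White ribbed ceramic insulator, an upright cylinder 56 mm in diameter with a brass insert in its flat top (thickest of the four thicknesses), 40 to 130 g. It is either 36 or 32 mm tall, which only the gauge tells; at most one of this diameter is present (None if absent). This point is on its axis 17 mm above its underside, z up.
- ins_56_b_mid (a point): White ribbed ceramic insulator, an upright cylinder 56 mm in diameter with a brass insert in its flat top (thickest of the four thicknesses), 40 to 130 g. It is either 36 or 32 mm tall, which only the gauge tells; at most one of this diameter is present (None if absent). This point is on its axis 17 mm above its underside, z up.
- fist_mic: Black hand microphone lying on the bench, bystander, 75 x 50 x 28 mm; origin under its centre.
- mug: Blue mug, bystander, 76 mm across without its handle, 85 mm tall; origin under its base.
- adapter: Brass plug adapter standing on end, bystander, 22 mm across, 32 mm tall; origin under its base.
Mind the look-alikes: they are no part of the job. Leave any green or red look-alike of the part that bears gauge_grip alone.

How it is judged:
On the way, in this order (a step that is already met when the one before it is completed fails the run):
1. the thinnest insulator (32 mm across), if present, is gauged: gauge feet level with its underside, sprung foot on its top within 14 mm of its axis, so reading true within 1.5 mm (((horizontal distance between gauge_tip and ins_32_a_mid below 0.014 m and z of gauge_grip in the frame of ins_32_a_mid between 0.0765 and 0.0795 m and z of gauge_tip in the frame of ins_32_a_mid between 0.0175 and 0.0205 m) or (horizontal distance between gauge_tip and ins_32_b_mid below 0.014 m and z of gauge_grip in the frame of ins_32_b_mid between 0.0765 and 0.0795 m and z of gauge_tip in the frame of ins_32_b_mid between 0.0135 and 0.0165 m))), for 0.3 s.
2. the second thinnest insulator (40 mm across), if present, is gauged: gauge feet level with its underside, sprung foot on its top within 14 mm of its axis, so reading true within 1.5 mm (((horizontal distance between gauge_tip and ins_40_a_mid below 0.014 m and z of gauge_grip in the frame of ins_40_a_mid between 0.0765 and 0.0795 m and z of gauge_tip in the frame of ins_40_a_mid between 0.0135 and 0.0165 m) or (horizontal distance between gauge_tip and ins_40_b_mid below 0.014 m and z of gauge_grip in the frame of ins_40_b_mid between 0.0765 and 0.0795 m and z of gauge_tip in the frame of ins_40_b_mid between 0.0175 and 0.0205 m))), for 0.3 s.
3. the second thickest insulator (48 mm across), if present, is gauged: gauge feet level with its underside, sprung foot on its top within 14 mm of its axis, so reading true within 1.5 mm (((horizontal distance between gauge_tip and ins_48_a_mid below 0.014 m and z of gauge_grip in the frame of ins_48_a_mid between 0.0765 and 0.0795 m and z of gauge_tip in the frame of ins_48_a_mid between 0.0135 and 0.0165 m) or (horizontal distance between gauge_tip and ins_48_b_mid below 0.014 m and z of gauge_grip in the frame of ins_48_b_mid between 0.0765 and 0.0795 m and z of gauge_tip in the frame of ins_48_b_mid between 0.0175 and 0.0205 m))), for 0.3 s.
4. the thickest insulator (56 mm across), if present, is gauged: gauge feet level with its underside, sprung foot on its top within 14 mm of its axis, so reading true within 1.5 mm (((horizontal distance between gauge_tip and ins_56_a_mid below 0.014 m and z of gauge_grip in the frame of ins_56_a_mid between 0.0765 and 0.0795 m and z of gauge_tip in the frame of ins_56_a_mid between 0.0175 and 0.0205 m) or (horizontal distance between gauge_tip and ins_56_b_mid below 0.014 m and z of gauge_grip in the frame of ins_56_b_mid between 0.0765 and 0.0795 m and z of gauge_tip in the frame of ins_56_b_mid between 0.0135 and 0.0165 m))), for 0.3 s.
At the end, for the whole second after the job is handed in: Every insulator present stands upright (within 0.1 rad) on the shelf, its axis within 12 mm of the centre of the mark for its diameter, in the back row if it is 36 mm tall and in the front row if it is 32 mm tall; the gauge stands upright on its pad within 20 mm of the pad's centre (horizontal distance between ins_32_a_mid and back_32 below 0.012 m and z of ins_32_a_mid in the frame of shelf between 0.062 and 0.072 m and angle between each of ins_32_a_mid, ins_32_b_mid, ins_40_a_mid, ins_40_b_mid, ins_48_a_mid, ins_48_b_mid, ins_56_a_mid, ins_56_b_mid, gauge_grip's own z axis and vertical below 0.1 rad and horizontal distance between ins_32_b_mid and front_32 below 0.012 m and z of ins_32_b_mid in the frame of shelf between 0.062 and 0.072 m and horizontal distance between ins_40_a_mid and front_40 below 0.012 m and z of ins_40_a_mid in the frame of shelf between 0.062 and 0.072 m and horizontal distance between ins_40_b_mid and back_40 below 0.012 m and z of ins_40_b_mid in the frame of shelf between 0.062 and 0.072 m and horizontal distance between ins_48_a_mid and front_48 below 0.012 m and z of ins_48_a_mid in the frame of shelf between 0.062 and 0.072 m and horizontal distance between ins_48_b_mid and back_48 below 0.012 m and z of ins_48_b_mid in the frame of shelf between 0.062 and 0.072 m and horizontal distance between ins_56_a_mid and back_56 below 0.012 m and z of ins_56_a_mid in the frame of shelf between 0.062 and 0.072 m and horizontal distance between ins_56_b_mid and front_56 below 0.012 m and z of ins_56_b_mid in the frame of shelf between 0.062 and 0.072 m and horizontal distance between gauge_grip and pad_top below 0.02 m and z of gauge_grip in the frame of pad_top between 0.09 and 0.1 m); the robot touches nothing.
It fails at once if the microphone, mug or brass adapter is moved more than 30 mm (distance of any of fist_mic, mug, adapter from where it was at the start of the episode above 0.03 m).
It fails at once if the gauge is tipped more than 0.6 rad (angle between gauge_grip's own z axis and vertical above 0.6 rad).
Of ins_32_a, ins_32_b only 1 to 1 are there at a start; the rules pass over those that are not, and their reading is None.
Of ins_40_a, ins_40_b only 1 to 1 are there at a start; the rules pass over those that are not, and their reading is None.
Of ins_48_a, ins_48_b only 1 to 1 are there at a start; the rules pass over those that are not, and their reading is None.
Of ins_56_a, ins_56_b only 1 to 1 are there at a start; the rules pass over those that are not, and their reading is None.
Of ins_40_b, ins_48_a only 1 to 1 are there at a start; the rules pass over those that are not, and their reading is None.
At some moment in a run one of ins_32_a, ins_32_b, ins_40_a, ins_40_b, ins_48_a, ins_48_b, ins_56_a, ins_56_b may be knocked a few centimetres aside while the robot is not near it.
It also fails if it takes over 210 s, if anything falls off the work surface, if the arm or the gripper's body presses on something with over 40 N, if the wrist force passes 120 N, or if a joint passes its speed limit or range.

ROBOT

A 6-joint arm with a two-finger parallel gripper is mounted at the origin on the work surface. World frame = base frame: x ahead of the robot, y to its left, z up, the work surface at z = 0. Lengths are in m, angles in rad, forces in N, time in s.
With the tool pointing down it reaches from about 0.425 to 0.95 m from the base axis. Payload 3.5 kg.
Tool frame: the origin (TCP) lies on the centre line of the jaws, within the pads' length; the fingertips stand 14 mm ahead of it and the grasp point (between the pads) lies 5 mm behind it (ctrl.finger_overhang is the distance from the TCP to the fingertips, in m); z points along the fingers, y is the line along which they close (so a half turn about z gives the same grasp; the last joint's range is limited). The gripper opens to 85 mm and grips with 20 to 120 N. Pads are 22 mm wide; open, the fingers measure 114 mm over their backs; the gripper's body (76 mm by 85 mm) begins 54 mm behind the grasp point. The pads swing forward as they close: fully open they stand 13 mm farther back than shut.
Start: joints at [-1.326, 0.286, 1.577, -0, 1.279, -0.15], TCP at [0.26, -0.623, 0.219] pointing down, gripper open.
Joint ranges: [-2.77, 2.77], [-0.9, 2.22], [0.21, 2.48], [-1.53, 4.67], [0.24, 2.81], [-2.84, 2.84]. Speed limits (rad/s): [2.79, 2.79, 3.14, 3.14, 3.14, 3.14].

INTERFACE

Orientations are given as a unit quaternion [x, y, z, w].
In Python, from plant import ctrl gives the robot as it stands.
- The arm moves only by the tool send_rows, never from a script. Its argument "moves" is text: rows parted by semicolons, each of 7 numbers parted by spaces: the turn, a rotation vector about the tool's x, y, z in units of 360 degrees (1.0 is 360 degrees), then the shift along the tool's x, y, z in units of 20 cm (1.0 is 20 cm), then the gripper's target within -1 to 1 (fully open at 1, half-way at 0, shut at -1). A call has 1 to 12 rows; each row is the pose to reach, as a shift and turn from the pose commanded when the call began, along the tool's axes at that moment, turning the shorter way round; what a row does not reach only later rows make up. A row lasts 1/8 s, in which the tool goes at most 62.5 mm and 10.7 degrees, less where a joint would pass 70% of its speed; a pose out of reach is approached as far as the arm can. A call with a number of a shift or a turn outside -1 to 1 is refused whole. A call with a gripper value outside its range is refused whole. The fingers move at their own pace and stop on an object; "newtons" is the grip in N (left out, the last holds). Time passes only in rows, so rows that repeat a pose let the fingers close. It gives the time, the measured TCP pose, the force, the opening and the grip force at its end, in the units of the state.
- ctrl.get_state(): the state, without advancing time (a new reading comes with each control period).
- ctrl.read_camera(name): name is "scene" or "top" or "wrist"; returns a dict with "image" (420x560x3 uint8, red, green, blue), "fovy" (degrees; the focal length in pixels is half the picture's height over the tangent of half this angle, whatever the lens; pixels are square), "cx", "cy" (the principal point, pixels), "extrinsics" (4x4, takes a point from camera to world coordinates). Camera axes: x right, y up, looking along -z (the intrinsics and any distortion apply to the point x, -y, -z); pixel columns grow to the right and rows downward; lengths in m; the calibration is good to about 2 mm. The wrist camera is an equidistant fisheye: a pixel r from the principal point sees the ray r / f radians off the axis. A picture is of the moment at which its call begins. There is no depth.
- ctrl.sign_off(): hands the job in; it is judged then, once.
The state is a dict: "time": time; "qpos": joint angles; "dq": joint speeds; "joint_efforts": joint torques, N m; "eef_pos": TCP position; "tcp_rot": TCP orientation; "contact_force": force on the tool from outside, world axes, zero at the start; "wrist_torque": the same for the moment, N m; "opening": opening from 0.0 (shut) to 1.0 (fully open); "finger_force": force on a finger pad.
Only numpy, scipy, OpenCV 4.12 (cv2) and the standard library are available. Lean on these libraries where they do the work, as an engineer would, in place of code of your own. Each camera call takes 0.05 s, during which the arm holds its last target. There are 200 camera calls.

## Working session

There is one attempt and no reset: what is moved stays moved. The work goes in short steps, Python scripts to look and compute and a tool call to move; the robot and the scene stay as the last step left them, time stands still between calls to the robot, and variables do not carry over. Pictures are saved under pics/ and viewed, at most 14 in all, crops included, and the job is handed in when it is done.

Besides the shell and the picture viewer there is one more tool, called after "Request:" by a JSON object that holds its "name" and its "arguments". send_rows: Moves the arm, as the interface text tells. Its arguments: {"type":"object","properties":{"moves":{"type":"string"},"newtons":{"type":"number"}},"required":["moves"]}

```bash
ls; mkdir -p pics; cat > h.py <<'E'
import numpy as np, cv2
from plant import ctrl
def shot(n,tag):
    c=ctrl.read_camera(n); cv2.imwrite(f'pics/{tag}.png',c['image'][:,:,::-1])
    np.savez(f'pics/{tag}.npz',**{k:np.array(v) for k,v in c.items()}); return c
def load(tag): return dict(np.load(f'pics/{tag}.npz'))
def f_(c): return c['image'].shape[0]/2/np.tan(np.radians(float(c['fovy']))/2)
def ray(c,u,v,fish=False):
    f=f_(c); a=np.array([(u-c['cx'])/f,(v-c['cy'])/f])
    if fish:
        r=np.hypot(*a); d=np.array([*(a*(np.sin(r)/max(r,1e-9))),np.cos(r)])
    else: d=np.array([*a,1.])
    d=np.array([d[0],-d[1],-d[2]]); E=np.array(c['extrinsics']); d=E[:3,:3]@d
    return E[:3,3],d/np.linalg.norm(d)
def atz(c,u,v,z,fish=False):
    o,d=ray(c,u,v,fish); return o+d*(z-o[2])/d[2]
def proj(c,p,fish=False):
    E=np.array(c['extrinsics']); q=E[:3,:3].T@(np.array(p)-E[:3,3]); q=np.array([q[0],-q[1],-q[2]]); f=f_(c)
    if fish:
        s=np.hypot(q[0],q[1]); k=np.arctan2(s,q[2])/max(s,1e-9); a=q[:2]*k
    else: a=q[:2]/q[2]
    return a*f+[float(c['cx']),float(c['cy'])]
def tri(obs):
    A=np.zeros((3,3));b=np.zeros(3);R=[]
    for c,u,v,fi in obs:
        o,d=ray(c,u,v,fi);P=np.eye(3)-np.outer(d,d);A+=P;b+=P@o;R.append((P,o))
    x=np.linalg.solve(A,b);return x,[round(float(np.linalg.norm(P@(x-o))),4) for P,o in R]
E
python3 -c "
from h import *
for n in ('scene','top','wrist'):
    c=shot(n,n+'0');print(n,c['fovy'],c['cx'],c['cy'],np.round(c['extrinsics'],3).tolist())
print(ctrl.get_state())"
```

```text
pics
scene 53.252055170315195 277.15621402683354 217.56399682960583 [[-0.861, -0.363, 0.357, 0.891], [0.509, -0.598, 0.619, 0.589], [-0.012, 0.714, 0.7, 0.764], [0.0, 0.0, 0.0, 1.0]]
top 42.973527116499916 280.38144685886175 210.979089430504 [[-0.015, 0.991, -0.134, 0.401], [-1.0, -0.018, -0.021, -0.009], [-0.023, 0.134, 0.991, 1.311], [0.0, 0.0, 0.0, 1.0]]
wrist 65.70646984690485 268.2633727042 212.0186783501394 [[0.384, 0.876, 0.293, 0.336], [-0.923, 0.365, 0.119, -0.59], [-0.003, -0.316, 0.949, 0.372], [0.0, 0.0, 0.0, 1.0]]
{'time': 0.15, 'qpos': array([-1.32599563e+00,  2.87003832e-01,  1.57786627e+00, -4.52388122e-06,
        1.27861403e+00, -1.49973440e-01]), 'dq': array([ 5.42765766e-04, -3.02749591e-03, -4.42529727e-03, -1.26444404e-04,
        3.06868196e-04, -8.09492953e-05]), 'joint_efforts': array([ 1.00533485e-03, -4.06604612e+01, -2.93142486e+01, -1.39837198e-04,
        3.96440446e-03, -5.77410674e-06]), 'eef_pos': array([ 0.25951309, -0.62252501,  0.21762335]), 'tcp_rot': array([ 9.80581774e-01,  1.96108364e-01, -4.69870253e-05, -9.44571030e-04]), 'contact_force': array([-1.17306538, -1.26199026, -0.39035257]), 'wrist_torque': array([-0.0698043 , -0.03921181,  0.01937863]), 'finger_force': 0.0, 'opening': 0.9981612926754826}
```

View pics/top0.png

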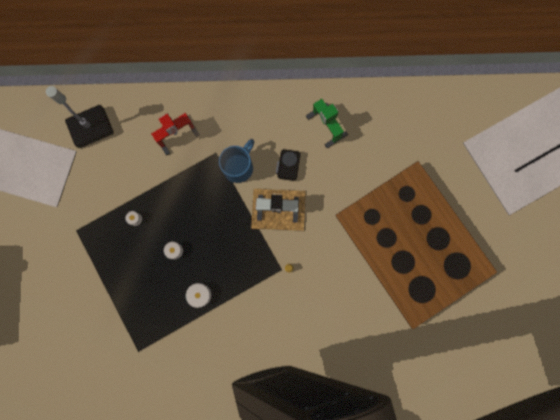

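View pics/scene0.png

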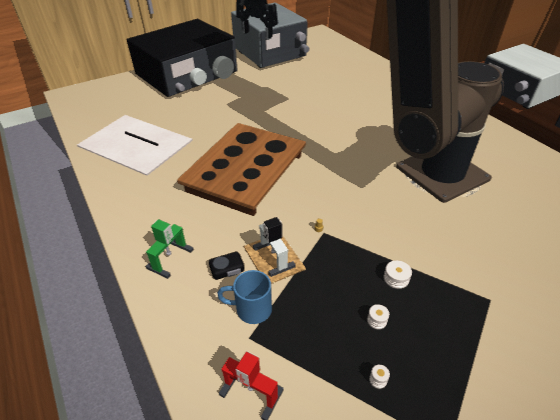

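```bash
cat > m.py <<'E'
from h import *
t=load('top0');s=load('scene0')
def blobs(c,mask,lo,hi):
    n,l,st,ce=cv2.connectedComponentsWithStats(mask.astype(np.uint8)*255)
    return [(ce[i],st[i]) for i in range(1,n) if lo<st[i][4]<hi]
im=t['image'].astype(int)
print('ins')
w=(im.min(2)>90)&(np.indices(im.shape[:2])[1]<260)&(np.indices(im.shape[:2])[1]>95)
m=np.zeros(im.shape[:2],np.uint8);cv2.fillPoly(m,[np.array([[85,232],[215,160],[272,268],[140,342]])],1)
mask=((im.max(2)>75)&(m>0)).astype(np.uint8); mask=cv2.morphologyEx(mask,cv2.MORPH_CLOSE,np.ones((3,3)))
for ce,st in blobs(t,mask,60,2000): 
    p=atz(t,*ce,0.02); print(np.round(ce,1),st,np.round(p,4), 'wid mm',st[2:4]*1.28/f_(t)*1000)
print('marks')
m[:]=0;cv2.fillPoly(m,[np.array([[338,215],[418,165],[494,268],[415,325]])],1)
mask=(im.max(2)<62)&(m>0)
for ce,st in blobs(t,mask,80,2000): print(np.round(ce,1),st[4],np.round(atz(t,*ce,0.05),4))
a=cv2.resize(t['image'][165:285,225:335],None,fx=5,fy=5,interpolation=cv2.INTER_CUBIC)[:600,:400]
a=cv2.resize(t['image'][175:245,240:320],None,fx=5,fy=5,interpolation=cv2.INTER_CUBIC)
b=cv2.resize(s['image'][205:295,235:315],None,fx=5,fy=5,interpolation=cv2.INTER_CUBIC)
H=np.zeros((450,800,3),np.uint8);H[:350,:400]=a;H[:,400:]=b
cv2.imwrite('pics/g.png',np.clip(H[:,:,::-1]*1.3,0,255).astype(np.uint8))
E
python3 m.py
```

```text
ins
[132.8 218. ] [125 211  17  15 191] [0.5647 0.38   0.02  ] wid mm [40.78897847 35.99027512]
[172.3 250. ] [163 241  20  18 268] [0.4846 0.2816 0.02  ] wid mm [47.9870335  43.18833015]
[197.5 295.1] [185 283  26  25 506] [0.3755 0.2194 0.02  ] wid mm [62.38314355 59.98379187]
marks
[406.3 193.5] 193 [ 0.6081 -0.284   0.05  ]
[420.9 214.3] 288 [ 0.5575 -0.3161  0.05  ]
[371.6 216.4] 189 [ 0.5545 -0.1994  0.05  ]
[437.7 238.3] 411 [ 0.4998 -0.3525  0.05  ]
[386.2 237.4] 283 [ 0.5039 -0.2318  0.05  ]
[402.7 261.7] 403 [ 0.4463 -0.2681  0.05  ]
[456.7 265.5] 555 [ 0.4355 -0.3931  0.05  ]
[421.6 289.1] 549 [ 0.3821 -0.3087  0.05  ]
```

View pics/g.png

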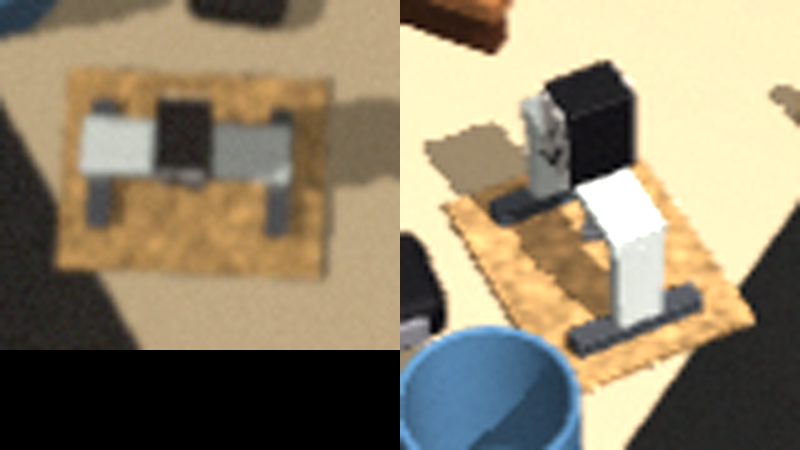

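```bash
cat > m2.py <<'E'
from h import *
t=load('top0');s=load('scene0')
T=lambda x,y:(x/5+240-.4,y/5+175-.4); S=lambda x,y:((x-400)/5+235-.4,y/5+205-.4)
print('block',tri([(t,*T(184,132),0),(s,*S(590,83),0)]))
P=[atz(t,*T(*q),.006) for q in [(70,70),(332,80),(325,275),(55,265)]]
print('pad',np.round(P,4).tolist(),np.round(np.mean(P,0),4))
Q=[atz(s,*S(*q),.006) for q in [(755,318),(660,165),(445,203),(583,392)]]
print('padS',np.round(Q,4).tolist(),np.round(np.mean(Q,0),4))
for z in (.012,.016):print('feetT',[np.round(atz(t,*T(*q),z),4).tolist() for q in [(99,165),(279,175)]])
print('bridge',[np.round(atz(t,*T(*q),.076),4).tolist() for q in [(80,145),(291,155)]],'blk',np.round(atz(t,*T(184,132),.122),4))
for n,a,b in (('56',(197.5,291.5),(398,270)),('40',(172.5,248.5),(377.5,313)),('32',(133,216.5),(379.5,373.5))):
    print(n,tri([(t,*a,0),(s,*b,0)]))
print('mark',tri([(t,371.6,216.4,0),(s,240,186,0)]),tri([(t,456.7,265.5,0),(s,246,137.5,0)]))
st=ctrl.get_state();print(st['time'])
E
python3 m2.py
```

```text
block (array([0.58146607, 0.02581694, 0.1244052 ]), [0.0033, 0.0033])
pad [[0.6348, 0.0835, 0.006], [0.6272, -0.0465, 0.006], [0.5302, -0.041, 0.006], [0.5375, 0.0917, 0.006]] [0.5824 0.0219 0.006 ]
padS [[0.5333, 0.096, 0.006], [0.5205, -0.0084, 0.006], [0.6228, -0.0411, 0.006], [0.622, 0.0914, 0.006]] [0.5747 0.0345 0.006 ]
feetT [[0.5859, 0.0692, 0.012], [0.5793, -0.0193, 0.012]]
feetT [[0.5854, 0.069, 0.016], [0.5788, -0.0193, 0.016]]
bridge [[0.5864, 0.0741, 0.076], [0.5799, -0.0246, 0.076]] blk [0.5846 0.024  0.122 ]
56 (array([0.38051882, 0.22071161, 0.03530343]), [0.0052, 0.0052])
40 (array([0.48556675, 0.28116185, 0.02940605]), [0.0029, 0.0029])
32 (array([0.56509794, 0.38005497, 0.0270171 ]), [0.0035, 0.0035])
mark (array([ 0.55215885, -0.19794392,  0.05007038]), [0.0027, 0.0027]) (array([ 0.43315929, -0.39140289,  0.05051905]), [0.0027, 0.0027])
0.15
```

View pics/wrist0.png

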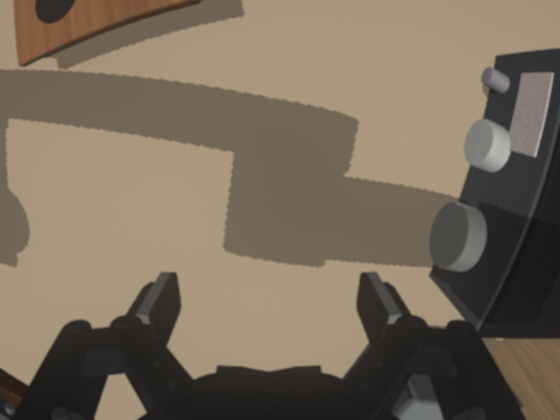

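```bash
cat >> h.py <<'E'
import json,os
def plan(*tg):
    """legs (x,y,z,phi): print call rows (turn_z, shift xyz) from commanded pose; commits as sent"""
    c=json.load(open('cmd.json')) if os.path.exists('cmd.json') else [.26,-.623,.219,.3948]
    for g in tg:
        x,y,z,p=c; d=np.array(g[:3])-c[:3]; X=np.array([np.cos(p),np.sin(p),0]);Y=np.array([np.sin(p),-np.cos(p),0])
        n=int(np.ceil(max(abs(d@X),abs(d@Y),abs(d[2]))/.199999)) or 1
        t=round(-(g[3]-p)/2/np.pi,3)
        # same call-start frame per leg; extra calls needed if n>1
        r=np.round([d@X/.2/n,d@Y/.2/n,-d[2]/.2/n],3)
        for k in range(n):
            if k>0:
                p=c[3]; X=np.array([np.cos(p),np.sin(p),0]);Y=np.array([np.sin(p),-np.cos(p),0])
                dd=np.array(g[:3])-c[:3]; m=n-k; r=np.round([dd@X/.2/m,dd@Y/.2/m,-dd[2]/.2/m],3); t=0
            print(f'0 0 {t} {r[0]} {r[1]} {r[2]} | rows>={max(np.linalg.norm(r)*.2/.0625,abs(t)*360/10.7):.1f}')
            c[:3]=(np.array(c[:3])+.2*(r[0]*X+r[1]*Y)+[0,0,-.2*r[2]]).tolist(); c[3]-=t*2*np.pi
    print('cmd',np.round(c,4)); json.dump(c,open('cmd.json','w'))
E
python3 -c "
from h import *
t=load('top0');print(atz(t,236,160,.085),atz(t,289,165,.02),atz(t,289,267,.02))
plan((.583,.025,.24,-.067))"
```

```text
[0.68973488 0.11881965 0.085     ] [ 0.68973951 -0.00554349  0.02      ] [ 0.43902727 -0.00119673  0.02      ]
0 0 0.073 0.912 -0.79 -0.035 | rows>=3.9
0 0 0 0.468 -1.112 -0.035 | rows>=3.9
0 0 0 0.469 -1.112 -0.035 | rows>=3.9
cmd [ 0.583   0.0249  0.24   -0.0639]
```

Request:
{"name": "send_rows", "arguments": {"moves": "0 0 0.073 0.912 -0.79 -0.035 1;0 0 0.073 0.912 -0.79 -0.035 1;0 0 0.073 0.912 -0.79 -0.035 1;0 0 0.073 0.912 -0.79 -0.035 1;0 0 0.073 0.912 -0.79 -0.035 1;0 0 0.073 0.912 -0.79 -0.035 1"}}

```text
time: 0.9
eef_pos: [0.3672, -0.4074, 0.2257]
tcp_rot: [0.999, -0.032, -0.0, 0.0]
contact_force: [-0.5, 0.3, -0.7]
opening: 1.002
finger_force: 0.0
```

Request:
{"name": "send_rows", "arguments": {"moves": "0 0 0 0.312 -0.741 -0.023 1;0 0 0 0.312 -0.741 -0.023 1;0 0 0 0.312 -0.741 -0.023 1;0 0 0 0.312 -0.741 -0.023 1"}}

```text
time: 1.4
eef_pos: [0.4395, -0.2629, 0.2303]
tcp_rot: [1.0, -0.031, 0.0, 0.0]
contact_force: [-1.2, -0.4, 0.3]
opening: 0.999
finger_force: 0.0
```

Request:
{"name": "send_rows", "arguments": {"moves": "0 0 0 0.313 -0.742 -0.023 1;0 0 0 0.313 -0.742 -0.023 1;0 0 0 0.313 -0.742 -0.023 1;0 0 0 0.313 -0.742 -0.023 1"}}

```text
time: 1.9
eef_pos: [0.5116, -0.1194, 0.2348]
tcp_rot: [1.0, -0.031, -0.0, 0.0]
contact_force: [0.4, -0.3, -0.2]
opening: 0.998
finger_force: 0.0
```

Request:
{"name": "send_rows", "arguments": {"moves": "0 0 0 0.312 -0.741 -0.024 0.3;0 0 0 0.312 -0.741 -0.024 0.3;0 0 0 0.312 -0.741 -0.024 0.3;0 0 0 0.312 -0.741 -0.024 0.3;0 0 0 0.312 -0.741 -0.024 0.3;0 0 0 0.312 -0.741 -0.024 0.3"}}

```text
time: 2.65
eef_pos: [0.5824, 0.0228, 0.2396]
tcp_rot: [0.999, -0.033, -0.0, 0.0]
contact_force: [0.0, -0.3, -0.2]
opening: 0.653
finger_force: 0.0
```

```bash
python3 -c "
from h import *
shot('wrist','w1');print(ctrl.get_state())"
```

```text
{'time': 2.7, 'qpos': array([-1.34239500e-01,  6.88647156e-02,  1.78685579e+00, -3.51646987e-04,
        1.28600397e+00,  1.50299259e+00]), 'dq': array([ 0.01016377, -0.00284681, -0.003683  ,  0.00250028, -0.00191112,
        0.00213693]), 'joint_efforts': array([ 3.78489762e-02, -3.20055556e+01, -2.93581831e+01, -5.17140124e-04,
       -9.53262497e-04, -2.76265062e-03]), 'eef_pos': array([0.58240415, 0.02307214, 0.23965955]), 'tcp_rot': array([ 9.99449960e-01, -3.31623904e-02, -8.25920036e-05,  1.61230685e-04]), 'contact_force': array([ 0.07772346, -0.16916892,  0.20528502]), 'wrist_torque': array([-0.00831346,  0.00629814,  0.00174273]), 'finger_force': 0.0, 'opening': 0.6453652936426221}
```

View pics/w1.png

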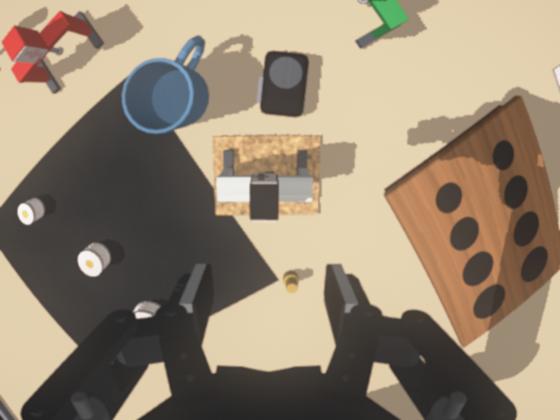

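```bash
python3 -c "
from h import *
w=load('w1');t=load('top0')
print('blk',atz(w,264,201,.122,True),tri([(w,264,201,1),(t,276.8,201.5,0)]))
P=[atz(w,*q,.006,True) for q in [(214,136),(321,135),(320,213.5),(215,215)]];print(np.round(P,4),np.mean(P,0))
print('bridge',atz(w,217,190,.076,True),atz(w,313,190,.076,True))
print('feet',atz(w,229,163,.012,True),atz(w,302.5,163,.012,True))
for n,u in dict(b32=(448.5,198),b40=(464,233),b48=(477.5,268),f=(489,301),B32=(503,154),B40=(515,191),B48=(526,229),B56=(534,264)).items(): print(n,np.round(atz(w,*u,.05,True),4))
for n,u in dict(i32=(29,210),i40=(92,263)).items(): print(n,np.round(atz(w,*u,.034,True),4))
"
```

```text
blk [0.58385295 0.02822575 0.122     ] (array([0.58358717, 0.02569545, 0.12116189]), [0.0026, 0.0026])
[[ 0.6349  0.0863  0.006 ]
 [ 0.6275 -0.0416  0.006 ]
 [ 0.5283 -0.0376  0.006 ]
 [ 0.5353  0.0959  0.006 ]] [0.58149197 0.02574447 0.006     ]
bridge [0.58522136 0.0767973  0.076     ] [ 0.57860357 -0.02071282  0.076     ]
feet [0.60145896 0.0703855  0.012     ] [ 0.59548501 -0.01714009  0.012     ]
b32 [ 0.5527 -0.195   0.05  ]
b40 [ 0.5033 -0.2266  0.05  ]
b48 [ 0.4463 -0.2624  0.05  ]
f [ 0.3821 -0.3032  0.05  ]
B32 [ 0.6076 -0.2794  0.05  ]
B40 [ 0.5569 -0.3099  0.05  ]
B48 [ 0.498  -0.3474  0.05  ]
B56 [ 0.4344 -0.3874  0.05  ]
i32 [0.5702 0.3696 0.034 ]
i40 [0.4858 0.2773 0.034 ]
```

```bash
python3 -c "
from h import *
plan((.583,.0265,.099,-.0639),(.583,.0265,.27,-.0639))"
```

```text
0 0 0.0 -0.001 -0.008 0.705 | rows>=2.3
0 0 0.0 0.0 0.0 -0.855 | rows>=2.7
cmd [ 0.5829  0.0265  0.27   -0.0639]
```

Request:
{"name": "send_rows", "arguments": {"moves": "0 0 0 -0.001 -0.008 0.2 0.3;0 0 0 -0.001 -0.008 0.45 0.3;0 0 0 -0.001 -0.008 0.6 0.3;0 0 0 -0.001 -0.008 0.705 0.3;0 0 0 -0.001 -0.008 0.705 0.3;0 0 0 -0.001 -0.008 0.705 -0.8;0 0 0 -0.001 -0.008 0.705 -0.8;0 0 0 -0.001 -0.008 0.705 -0.8;0 0 0 -0.001 -0.008 0.705 -0.8;0 0 0 -0.001 -0.008 0.705 -0.8;0 0 0 -0.001 -0.008 0.705 -0.8;0 0 0 -0.001 -0.008 0.705 -0.8", "newtons": 50}}

```text
time: 4.2
eef_pos: [0.5838, 0.0266, 0.1005]
tcp_rot: [0.999, -0.032, 0.001, 0.0]
contact_force: [0.1, 1.9, 6.2]
opening: 0.282
finger_force: 51.6
```

Request:
{"name": "send_rows", "arguments": {"moves": "0 0 0 0 0 -0.1 -0.8;0 0 0 0 0 -0.3 -0.8;0 0 0 0 0 -0.5 -0.8;0 0 0 0 0 -0.7 -0.8;0 0 0 0 0 -0.855 -0.8;0 0 0 0 0 -0.855 -0.8;0 0 0 0 0 -0.855 -0.8"}}

```text
time: 5.08
eef_pos: [0.5813, 0.0266, 0.2675]
tcp_rot: [0.999, -0.032, -0.002, -0.0]
contact_force: [-0.4, 0.2, -4.9]
opening: 0.283
finger_force: 50.5
```

```bash
python3 -c "
from h import *
a=shot('wrist','w2')['image'];b=shot('scene','s2')['image'];shot('top','t2')
cv2.imwrite('pics/c2.png',cv2.resize(np.hstack([a,b[:,150:390]]),None,fx=1,fy=1)[:,:,::-1])"
```

```text
(no output)
```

View pics/c2.png

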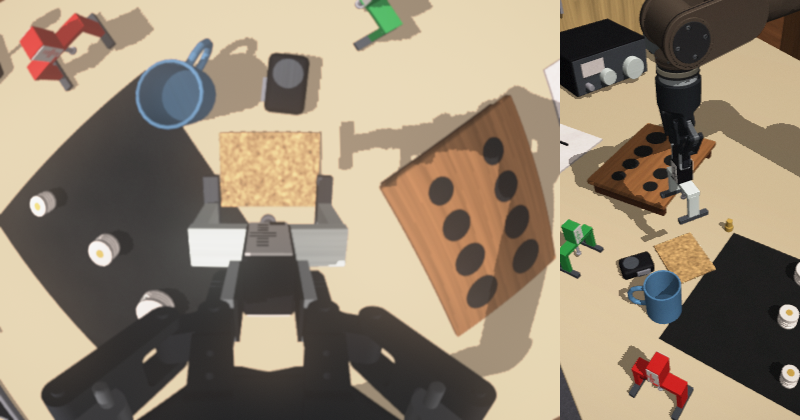

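```bash
cat > tops.py <<'E'
from h import *
def ins(c,lim):
    # mat-area bright blobs in top image -> position at mid-height
    im=c['image'].astype(int);m=np.zeros(im.shape[:2],np.uint8);cv2.fillPoly(m,[np.array([[85,232],[215,160],[272,268],[140,342]])],1)
    k=cv2.morphologyEx(((im.max(2)>75)&(m>0)).astype(np.uint8),cv2.MORPH_CLOSE,np.ones((3,3)))
    n,l,st,ce=cv2.connectedComponentsWithStats(k)
    for i in range(1,n):
        if st[i][4]>60: print(np.round(ce[i],1),st[i].tolist(),np.round(atz(c,*ce[i],.02),4))
E
python3 -c "
from tops import *
ins(load('t2'),0)
w=load('w2');t=load('top0');s=load('scene0')
for n,a,b,d in (('40',(172.5,248.5),(377.5,313),(99,251)),('32',(133,216.5),(379.5,373.5),(38.5,204.5))):
    print(n,tri([(t,*a,0),(s,*b,0),(w,*d,1)]),atz(w,*d,.035,1))
plan((.565,.38,.27,-.0639),(.565,.38,.12,-.0639))
"
```

```text
[237.  205.7] [233, 200, 10, 13, 63] [0.5906 0.1237 0.02  ]
[132.9 218. ] [125, 211, 17, 15, 198] [0.5647 0.3799 0.02  ]
[172.4 250. ] [163, 241, 20, 19, 278] [0.4845 0.2815 0.02  ]
[197.3 295. ] [185, 283, 25, 25, 504] [0.3756 0.2201 0.02  ]
40 (array([0.48674124, 0.2821709 , 0.03176478]), [0.0036, 0.0028, 0.002]) [0.48919172 0.28180097 0.035     ]
32 (array([0.56559615, 0.38040368, 0.02898637]), [0.0038, 0.0034, 0.001]) [0.56737572 0.37607176 0.035     ]
0 0 0.0 -0.101 -0.879 -0.0 | rows>=2.8
0 0 0 -0.101 -0.879 -0.0 | rows>=2.8
0 0 0.0 -0.0 0.0 0.75 | rows>=2.4
cmd [ 0.565   0.38    0.12   -0.0639]
```

Request:
{"name": "send_rows", "arguments": {"moves": "0 0 0 -0.02 -0.2 0 -0.8;0 0 0 -0.05 -0.45 0 -0.8;0 0 0 -0.075 -0.7 0 -0.8;0 0 0 -0.101 -0.879 0 -0.8;0 0 0 -0.101 -0.879 0 -0.8"}}

```text
time: 5.85
eef_pos: [0.5724, 0.2056, 0.2679]
tcp_rot: [1.0, -0.03, -0.002, 0.0]
contact_force: [1.1, -0.1, -3.7]
opening: 0.285
finger_force: 50.7
```

Request:
{"name": "send_rows", "arguments": {"moves": "0 0 0 -0.02 -0.2 0 -0.8;0 0 0 -0.05 -0.45 0 -0.8;0 0 0 -0.075 -0.7 0 -0.8;0 0 0 -0.101 -0.879 0 -0.8;0 0 0 -0.101 -0.879 0 -0.8;0 0 0 -0.101 -0.879 0 -0.8"}}

```text
time: 6.6
eef_pos: [0.5648, 0.3787, 0.2685]
tcp_rot: [0.999, -0.032, -0.001, 0.001]
contact_force: [-0.4, -0.2, -3.5]
opening: 0.282
finger_force: 50.8
```

Request:
{"name": "send_rows", "arguments": {"moves": "0 0 0 0 0 0.2 -0.8;0 0 0 0 0 0.4 -0.8;0 0 0 0 0 0.6 -0.8;0 0 0 0 0 0.75 -0.8;0 0 0 0 0 0.75 -0.8;0 0 0 0 0 0.75 -0.8"}}

```text
time: 7.35
eef_pos: [0.566, 0.3794, 0.1214]
tcp_rot: [0.999, -0.033, 0.001, -0.0]
contact_force: [-0.4, 0.1, -2.9]
opening: 0.283
finger_force: 50.9
```

```bash
python3 -c "
from h import *
a=shot('wrist','w3')['image'];b=shot('scene','s3')['image']
cv2.imwrite('pics/c3.png',np.hstack([a[:,100:440],cv2.resize(b[290:430,300:450],None,fx=3,fy=3)[:420]])[:,:,::-1])"
```

```text
Traceback (most recent call last):
ValueError: all the input array dimensions except for the concatenation axis must match exactly, but along dimension 0, the array at index 0 has size 420 and the array at index 1 has size 390
```

Request:
{"name": "send_rows", "arguments": {"moves": "0 0 0 0 0 0.05 -0.8;0 0 0 0 0 0.09 -0.8;0 0 0 0 0 0.12 -0.8;0 0 0 0 0 0.135 -0.8;0 0 0 0 0 0.14 -0.8;0 0 0 0 0 0.14 -0.8;0 0 0 0 0 0.14 -0.8;0 0 0 0 0 0.14 -0.8;0 0 0 0 0 0.14 -0.8"}}

```text
time: 8.57
eef_pos: [0.5654, 0.3807, 0.0946]
tcp_rot: [0.999, -0.032, 0.001, -0.0]
contact_force: [-2.1, 0.5, 6.3]
opening: 0.281
finger_force: 51.9
```

```bash
python3 -c "
from h import *
a=shot('wrist','w4')['image'];b=load('s3')['image'];d=shot('scene','s4')['image']
f=lambda q:cv2.resize(q[280:420,300:440],(300,300))
cv2.imwrite('pics/c4.png',np.hstack([cv2.resize(a[190:330,170:350],(772,600),interpolation=cv2.INTER_CUBIC)[:,172:672],np.vstack([f(b),f(d)])])[:,:,::-1])
c=json.load(open('cmd.json'));c[2]-=.028;json.dump(c,open('cmd.json','w'))"
```

```text
(no output)
```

View pics/c4.png

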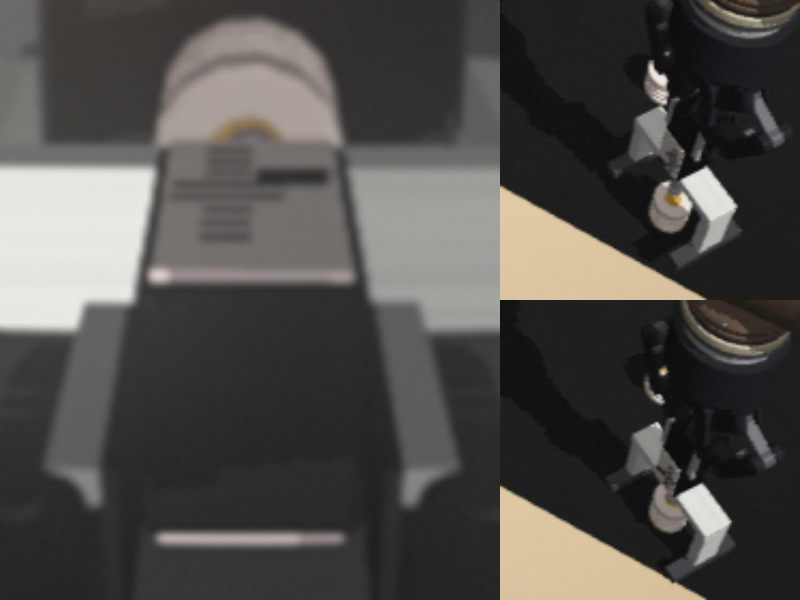

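```bash
python3 -c "
from h import *
o=[cv2.resize(load(n)['image'][215:265,205:265],(400,600),interpolation=cv2.INTER_CUBIC) for n in ('w3','w4')]
cv2.imwrite('pics/c5.png',np.clip(np.hstack(o)[:,:,::-1]*1.4,0,255).astype(np.uint8))"
```

```text
(no output)
```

View pics/c5.png

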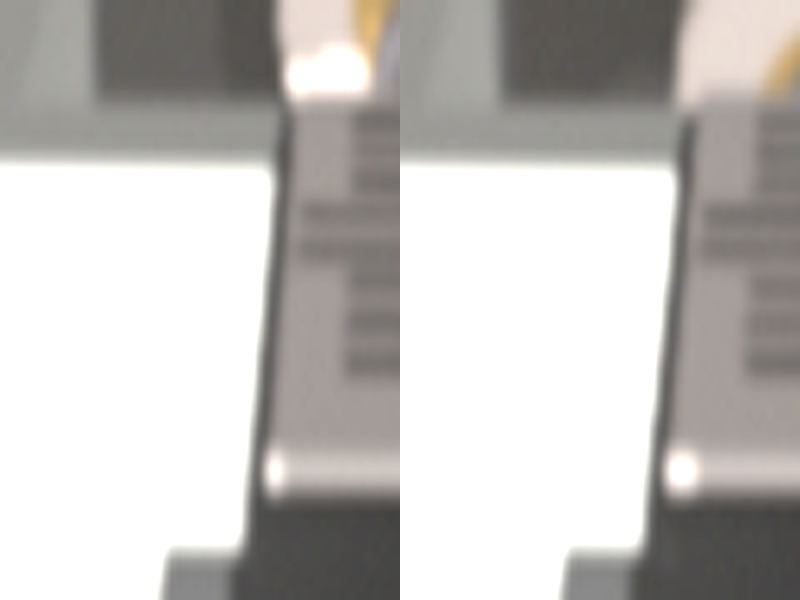

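```bash
python3 -c "
from h import *
for n in ('w3','w4'):
    g=load(n)['image'].mean(2); print(n,'ptr',g[205:252,280:285].mean(1).astype(int).tolist()); print('tick',g[205:252,262:266].mean(1).astype(int).tolist())"
```

```text
w3 ptr [148, 153, 156, 158, 159, 161, 161, 162, 161, 161, 168, 189, 210, 221, 224, 214, 172, 106, 60, 68, 93, 107, 111, 111, 111, 111, 111, 111, 111, 111, 111, 111, 111, 111, 111, 111, 111, 111, 111, 111, 111, 111, 111, 111, 111, 110, 111]
tick [159, 154, 141, 125, 117, 114, 114, 113, 111, 107, 105, 107, 114, 118, 117, 111, 108, 107, 101, 85, 83, 91, 88, 92, 85, 81, 90, 88, 92, 96, 87, 85, 86, 83, 92, 93, 83, 86, 95, 87, 83, 96, 108, 112, 112, 112, 114]
w4 ptr [145, 140, 135, 133, 135, 141, 147, 154, 159, 161, 162, 162, 161, 162, 161, 161, 155, 141, 121, 112, 111, 112, 111, 102, 77, 53, 49, 63, 88, 105, 111, 112, 112, 111, 112, 111, 111, 111, 111, 112, 111, 111, 111, 111, 111, 111, 112]
tick [134, 153, 162, 162, 161, 161, 161, 161, 161, 161, 161, 159, 151, 136, 121, 111, 105, 105, 104, 92, 87, 92, 85, 88, 88, 86, 91, 84, 85, 92, 87, 91, 96, 89, 90, 95, 89, 89, 95, 88, 82, 96, 109, 112, 113, 113, 114]
```

```bash
python3 -c "
from h import *
w=load('w4'); p=-.0639; X=np.array([np.cos(p),np.sin(p),0])
g=np.array([.5654,.3807,0.])
row=lambda e,z:proj(w,g+X*(.0175+e)+[0,0,z],1)[1]
print('z',[(z,round(row(0,z/1000),1)) for z in range(66,118,4)])
for e in (0,.001,.002,.003): print(e,[(z,round(row(e,z/1000),2)) for z in range(66,118,4)])
"
```

```text
z [(66, np.float64(217.3)), (70, np.float64(219.5)), (74, np.float64(221.9)), (78, np.float64(224.3)), (82, np.float64(226.9)), (86, np.float64(229.5)), (90, np.float64(232.3)), (94, np.float64(235.2)), (98, np.float64(238.2)), (102, np.float64(241.4)), (106, np.float64(244.7)), (110, np.float64(248.2)), (114, np.float64(251.8))]
0 [(66, np.float64(217.28)), (70, np.float64(219.54)), (74, np.float64(221.89)), (78, np.float64(224.34)), (82, np.float64(226.88)), (86, np.float64(229.54)), (90, np.float64(232.31)), (94, np.float64(235.2)), (98, np.float64(238.22)), (102, np.float64(241.38)), (106, np.float64(244.69)), (110, np.float64(248.16)), (114, np.float64(251.79))]
0.001 [(66, np.float64(215.7)), (70, np.float64(217.93)), (74, np.float64(220.25)), (78, np.float64(222.67)), (82, np.float64(225.19)), (86, np.float64(227.81)), (90, np.float64(230.55)), (94, np.float64(233.41)), (98, np.float64(236.4)), (102, np.float64(239.53)), (106, np.float64(242.8)), (110, np.float64(246.23)), (114, np.float64(249.83))]
0.002 [(66, np.float64(214.12)), (70, np.float64(216.32)), (74, np.float64(218.61)), (78, np.float64(221.0)), (82, np.float64(223.49)), (86, np.float64(226.08)), (90, np.float64(228.79)), (94, np.float64(231.61)), (98, np.float64(234.57)), (102, np.float64(237.66)), (106, np.float64(240.9)), (110, np.float64(244.29)), (114, np.float64(247.85))]
0.003 [(66, np.float64(212.53)), (70, np.float64(214.7)), (74, np.float64(216.96)), (78, np.float64(219.32)), (82, np.float64(221.78)), (86, np.float64(224.34)), (90, np.float64(227.01)), (94, np.float64(229.81)), (98, np.float64(232.73)), (102, np.float64(235.79)), (106, np.float64(238.99)), (110, np.float64(242.34)), (114, np.float64(245.87))]
```

```bash
python3 -c "
from h import *
plan((.565,.38,.16,-.0639),(.4855,.2815,.16,-.0639),(.4855,.2815,.092,-.0639))"
```

```text
0 0 0.0 -0.0 0.0 -0.34 | rows>=1.1
0 0 0.0 -0.365 0.517 -0.0 | rows>=2.0
0 0 0.0 -0.0 -0.0 0.34 | rows>=1.1
cmd [ 0.4856  0.2815  0.092  -0.0639]
```

Request:
{"name": "send_rows", "arguments": {"moves": "0 0 0 0 0 -0.1 -0.8;0 0 0 0 0 -0.25 -0.8;0 0 0 0 0 -0.34 -0.8;0 0 0 -0.1 0.14 -0.34 -0.8;0 0 0 -0.2 0.28 -0.34 -0.8;0 0 0 -0.3 0.42 -0.34 -0.8;0 0 0 -0.365 0.517 -0.34 -0.8;0 0 0 -0.365 0.517 -0.34 -0.8;0 0 0 -0.365 0.517 -0.34 -0.8"}}

```text
time: 9.8
eef_pos: [0.4858, 0.2818, 0.1602]
tcp_rot: [0.999, -0.032, 0.001, -0.0]
contact_force: [-0.4, -0.0, -4.0]
opening: 0.287
finger_force: 50.8
```

```bash
python3 -c "
from tops import *
ins(shot('top','t5'),0)
a=shot('wrist','w5')['image'];b=load('t5')['image'][150:350,80:290]
cv2.imwrite('pics/c6.png',np.hstack([a[:,100:440],cv2.resize(b,(441,420))])[:,:,::-1])"
```

```text
[112.1 233.7] [93, 223, 41, 21, 250] [0.5269 0.4301 0.02  ]
[176.1 251.4] [166, 242, 19, 17, 182] [0.481  0.2722 0.02  ]
[197.5 295.1] [185, 283, 26, 25, 507] [0.3755 0.2195 0.02  ]
```

View pics/c6.png

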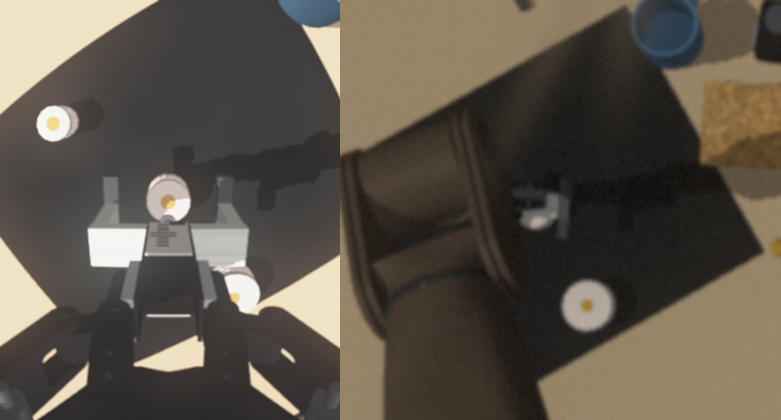

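Request:
{"name": "send_rows", "arguments": {"moves": "0 0 0 0 0 0.1 -0.8;0 0 0 0 0 0.2 -0.8;0 0 0 0 0 0.27 -0.8;0 0 0 0 0 0.31 -0.8;0 0 0 0 0 0.33 -0.8;0 0 0 0 0 0.34 -0.8;0 0 0 0 0 0.34 -0.8;0 0 0 0 0 0.34 -0.8;0 0 0 0 0 0.34 -0.8;0 0 0 0 0 0.34 -0.8"}}

```text
time: 11.15
eef_pos: [0.486, 0.2817, 0.095]
tcp_rot: [0.999, -0.032, 0.0, 0.0]
contact_force: [-4.6, -2.4, 8.3]
opening: 0.289
finger_force: 52.2
```

```bash
python3 -c "
from h import *
g=shot('wrist','w6')['image'].mean(2); print(g[215:245,280:285].mean(1).astype(int).tolist())
plan((.4856,.2815,.16,-.0639),(.3775,.2205,.16,-.0639),(.3775,.2205,.092,-.0639))"
```

```text
[192, 192, 192, 192, 192, 192, 191, 184, 166, 144, 134, 134, 133, 125, 100, 73, 62, 73, 99, 123, 132, 134, 134, 134, 134, 134, 134, 134, 134, 134]
0 0 0.0 0.0 -0.0 -0.34 | rows>=1.1
0 0 0.0 -0.52 0.339 -0.0 | rows>=2.0
0 0 0.0 0.0 -0.0 0.34 | rows>=1.1
cmd [ 0.3775  0.2205  0.092  -0.0639]
```

Request:
{"name": "send_rows", "arguments": {"moves": "0 0 0 0 0 -0.1 -0.8;0 0 0 0 0 -0.25 -0.8;0 0 0 0 0 -0.34 -0.8;0 0 0 -0.13 0.085 -0.34 -0.8;0 0 0 -0.26 0.17 -0.34 -0.8;0 0 0 -0.4 0.26 -0.34 -0.8;0 0 0 -0.52 0.339 -0.34 -0.8;0 0 0 -0.52 0.339 -0.34 -0.8;0 0 0 -0.52 0.339 -0.34 -0.8"}}

```text
time: 12.32
eef_pos: [0.3778, 0.2206, 0.1603]
tcp_rot: [0.999, -0.032, 0.001, -0.0]
contact_force: [0.3, 0.2, -3.5]
opening: 0.285
finger_force: 50.8
```

```bash
python3 -c "
from tops import *
ins(shot('top','t7'),0)
a=shot('wrist','w7')['image'];b=load('t7')['image'][150:350,80:290]
cv2.imwrite('pics/c7.png',np.hstack([a[:,100:440],cv2.resize(b,(441,420))])[:,:,::-1])"
```

```text
[132.8 218. ] [125, 211, 17, 15, 194] [0.5648 0.38   0.02  ]
[172.3 250. ] [163, 241, 20, 18, 269] [0.4847 0.2817 0.02  ]
[202.7 289.5] [192, 283, 20, 20, 121] [0.3884 0.207  0.02  ]
[141.2 302.9] [128, 298, 28, 12, 105] [0.3589 0.355  0.02  ]
```

View pics/c7.png

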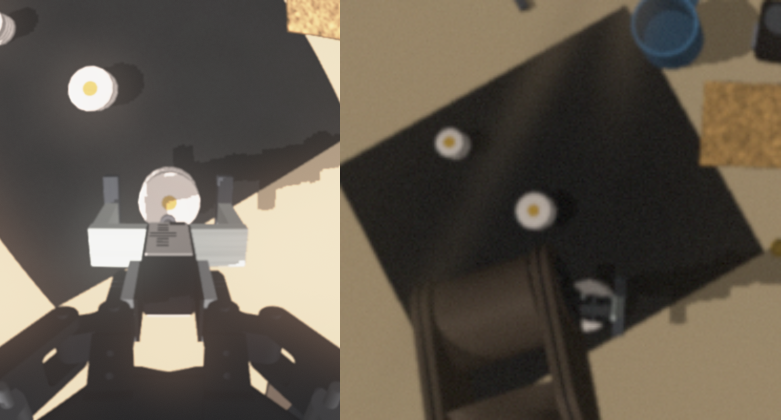

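Gauge is centred over the 56 mm insulator (brass at (169,202), feet either side). Descend.

Request:
{"name": "send_rows", "arguments": {"moves": "0 0 0 0 0 0.1 -0.8;0 0 0 0 0 0.2 -0.8;0 0 0 0 0 0.27 -0.8;0 0 0 0 0 0.31 -0.8;0 0 0 0 0 0.33 -0.8;0 0 0 0 0 0.34 -0.8;0 0 0 0 0 0.34 -0.8;0 0 0 0 0 0.34 -0.8;0 0 0 0 0 0.34 -0.8;0 0 0 0 0 0.34 -0.8"}}

```text
time: 13.68
eef_pos: [0.3785, 0.221, 0.0948]
tcp_rot: [0.999, -0.032, 0.001, -0.0]
contact_force: [-4.9, -0.7, 8.0]
opening: 0.289
finger_force: 52.2
```

```bash
python3 -c "
from h import *
g=shot('wrist','w8')['image'].mean(2); print(g[215:245,280:285].mean(1).astype(int).tolist())
plan((.3775,.2205,.25,-.0639),(.5825,.024,.25,-.0639),(.5825,.024,.097,-.0639),(.5825,.024,.24,-.0639))"
```

```text
[192, 193, 193, 192, 193, 193, 191, 179, 157, 139, 135, 135, 135, 126, 103, 77, 67, 82, 108, 127, 134, 135, 135, 135, 135, 135, 135, 135, 135, 135]
0 0 0.0 0.0 -0.0 -0.79 | rows>=2.5
0 0 0.0 0.543 0.457 -0.0 | rows>=2.3
0 0 0 0.543 0.458 -0.0 | rows>=2.3
0 0 0.0 -0.0 -0.0 0.765 | rows>=2.4
0 0 0.0 -0.0 -0.0 -0.715 | rows>=2.3
cmd [ 0.5825  0.024   0.24   -0.0639]
```

```bash
python3 -c "
from h import *
for n in ('w2','w3','w5','w7','w4','w6','w8'):
    g=load(n)['image'].mean(2); print(n,g[217:240,280:285].mean(1).astype(int).tolist(),'tick',g[222:248,256:260].mean(1).astype(int).tolist())"
```

```text
w2 [211, 211, 210, 199, 163, 110, 78, 86, 109, 124, 128, 128, 127, 127, 127, 127, 127, 127, 127, 127, 126, 126, 126] tick [167, 135, 115, 113, 116, 114, 116, 112, 111, 112, 104, 107, 112, 102, 103, 107, 106, 112, 112, 104, 106, 112, 106, 103, 114, 124]
w3 [210, 221, 224, 214, 172, 106, 60, 68, 93, 107, 111, 111, 111, 111, 111, 111, 111, 111, 111, 111, 111, 111, 111] tick [176, 128, 100, 96, 100, 99, 102, 97, 96, 98, 89, 93, 97, 88, 88, 92, 91, 98, 98, 91, 92, 98, 93, 89, 99, 110]
w5 [179, 137, 101, 82, 73, 69, 72, 90, 115, 131, 135, 136, 135, 136, 135, 136, 136, 135, 135, 135, 135, 135, 136] tick [116, 125, 121, 120, 124, 119, 118, 116, 118, 120, 108, 107, 115, 108, 110, 115, 115, 122, 122, 113, 115, 121, 114, 110, 122, 134]
w7 [244, 244, 245, 242, 216, 140, 86, 92, 118, 134, 138, 138, 138, 138, 138, 138, 138, 138, 138, 137, 138, 138, 137] tick [162, 140, 125, 123, 127, 122, 121, 118, 121, 122, 110, 110, 117, 111, 112, 117, 114, 116, 117, 112, 116, 123, 116, 112, 124, 136]
w4 [161, 162, 161, 161, 155, 141, 121, 112, 111, 112, 111, 102, 77, 53, 49, 63, 88, 105, 111, 112, 112, 111, 112] tick [136, 118, 106, 103, 104, 101, 102, 102, 99, 98, 86, 85, 93, 87, 91, 99, 96, 98, 101, 96, 95, 99, 93, 90, 101, 110]
w6 [192, 192, 192, 192, 191, 184, 166, 144, 134, 134, 133, 125, 100, 73, 62, 73, 99, 123, 132, 134, 134, 134, 134] tick [179, 160, 139, 126, 123, 123, 121, 125, 122, 119, 111, 104, 111, 108, 106, 116, 116, 116, 120, 115, 115, 120, 114, 111, 123, 134]
w8 [193, 192, 193, 193, 191, 179, 157, 139, 135, 135, 135, 126, 103, 77, 67, 82, 108, 127, 134, 135, 135, 135, 135] tick [180, 157, 137, 126, 124, 120, 121, 125, 120, 115, 105, 104, 113, 107, 107, 117, 117, 120, 124, 118, 117, 122, 115, 111, 123, 134]
```

Request:
{"name": "send_rows", "arguments": {"moves": "0 0 0 0 0 -0.1 -0.8;0 0 0 0 0 -0.25 -0.8;0 0 0 0 0 -0.5 -0.8;0 0 0 0 0 -0.79 -0.8;0 0 0 0.15 0.13 -0.79 -0.8;0 0 0 0.3 0.25 -0.79 -0.8;0 0 0 0.43 0.36 -0.79 -0.8;0 0 0 0.543 0.457 -0.79 -0.8;0 0 0 0.543 0.457 -0.79 -0.8"}}

```text
time: 14.85
eef_pos: [0.4809, 0.1209, 0.2499]
tcp_rot: [0.999, -0.033, 0.0, 0.0]
contact_force: [-1.5, -0.5, -3.8]
opening: 0.282
finger_force: 50.8
```

Request:
{"name": "send_rows", "arguments": {"moves": "0 0 0 0.15 0.13 0 -0.8;0 0 0 0.3 0.25 0 -0.8;0 0 0 0.43 0.36 0 -0.8;0 0 0 0.543 0.458 0 -0.8;0 0 0 0.543 0.458 0.2 -0.8;0 0 0 0.543 0.458 0.4 -0.8;0 0 0 0.543 0.458 0.55 -0.8;0 0 0 0.543 0.458 0.64 -0.8;0 0 0 0.543 0.458 0.64 -0.8;0 0 0 0.543 0.458 0.64 -0.8"}}

```text
time: 16.1
eef_pos: [0.5834, 0.024, 0.1235]
tcp_rot: [0.999, -0.032, 0.002, 0.0]
contact_force: [-0.3, 0.1, -3.0]
opening: 0.291
finger_force: 50.8
```

Request:
{"name": "send_rows", "arguments": {"moves": "0 0 0 0 0 0.05 -0.8;0 0 0 0 0 0.09 -0.8;0 0 0 0 0 0.11 -0.8;0 0 0 0 0 0.12 -0.8;0 0 0 0 0 0.12 -0.8;0 0 0 0 0 0.12 0.3;0 0 0 0 0 0.12 0.3;0 0 0 0 0 0.12 0.3;0 0 0 0 0 0.12 0.3;0 0 0 0 0 0.12 0.3;0 0 0 0 0 0.12 0.3"}}

```text
time: 17.48
eef_pos: [0.5822, 0.0239, 0.0976]
tcp_rot: [0.999, -0.032, -0.0, -0.0]
contact_force: [-0.8, -0.1, -0.0]
opening: 0.651
finger_force: 0.0
```

Request:
{"name": "send_rows", "arguments": {"moves": "0 0 0 0 0 -0.1 0.3;0 0 0 0 0 -0.3 0.3;0 0 0 0 0 -0.5 0.3;0 0 0 0 0 -0.71 0.3;0 0 0 0 0 -0.71 0.3;0 0 0 0 0 -0.71 0.3"}}

```text
time: 18.23
eef_pos: [0.582, 0.0239, 0.2402]
tcp_rot: [0.999, -0.032, 0.0, 0.0]
contact_force: [-0.0, -0.1, -0.2]
opening: 0.651
finger_force: 0.0
```

```bash
python3 -c "
from tops import *
shot('wrist','w9');ins(shot('top','t9'),0);a=load('w9')['image'];b=load('t9')['image']
cv2.imwrite('pics/c9.png',np.hstack([a[:,:440],cv2.resize(b[170:260,230:310],(360,405))[:420] if 0 else cv2.resize(b[170:260,230:310],(360,420))])[:,:,::-1])
plan((.3775,.2205,.20,-.0639),)"
```

```text
[132.8 218. ] [125, 211, 17, 15, 198] [0.5647 0.3799 0.02  ]
[172.3 250. ] [163, 241, 20, 19, 280] [0.4846 0.2816 0.02  ]
[197.6 295. ] [185, 283, 26, 25, 514] [0.3756 0.2194 0.02  ]
0 0 0.0 -0.543 -0.458 0.1 | rows>=2.3
0 0 0 -0.543 -0.457 0.1 | rows>=2.3
cmd [ 0.3775  0.2205  0.2    -0.0639]
```

View pics/c9.png

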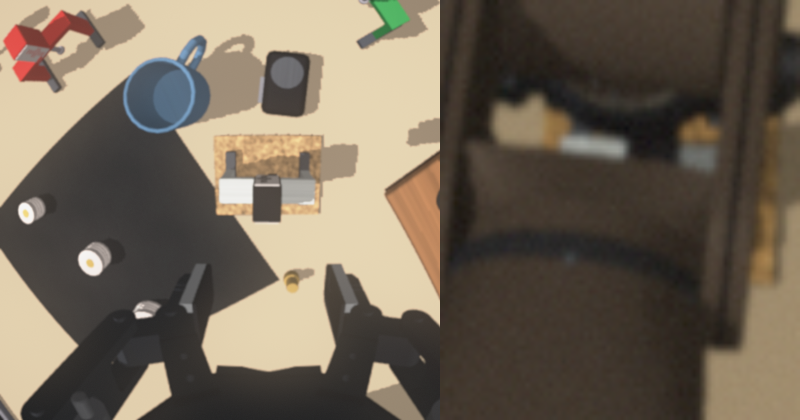

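Request:
{"name": "send_rows", "arguments": {"moves": "0 0 0 -0.18 -0.15 0.03 -1;0 0 0 -0.36 -0.31 0.06 -1;0 0 0 -0.543 -0.458 0.1 -1;0 0 0 -0.543 -0.458 0.1 -1", "newtons": 30}}

```text
time: 18.82
eef_pos: [0.4764, 0.1238, 0.2171]
tcp_rot: [1.0, -0.03, -0.003, 0.0]
contact_force: [0.9, 0.2, 0.2]
opening: 0.003
finger_force: 0.0
```

Request:
{"name": "send_rows", "arguments": {"moves": "0 0 0 -0.18 -0.15 0.03 -1;0 0 0 -0.36 -0.31 0.06 -1;0 0 0 -0.543 -0.457 0.1 -1;0 0 0 -0.543 -0.457 0.3 -1;0 0 0 -0.543 -0.457 0.5 -1;0 0 0 -0.543 -0.457 0.65 -1;0 0 0 -0.543 -0.457 0.75 -1;0 0 0 -0.543 -0.457 0.8 -1;0 0 0 -0.543 -0.457 0.825 -1;0 0 0 -0.543 -0.457 0.825 -1;0 0 0 -0.543 -0.457 0.825 -1"}}

```text
time: 20.2
eef_pos: [0.3779, 0.2206, 0.0556]
tcp_rot: [0.999, -0.032, 0.001, -0.0]
contact_force: [-0.6, 0.3, 0.3]
opening: -0.001
finger_force: 0.0
```

Request:
{"name": "send_rows", "arguments": {"moves": "0 0 0 0 0 0.01 -1;0 0 0 0 0 0.025 -1;0 0 0 0 0 0.0375 -1;0 0 0 0 0 0.0375 -1;0 0 0 0 0 0.0375 -1;0 0 0 0 0 0.0375 -1"}}

```text
time: 20.95
eef_pos: [0.3772, 0.2204, 0.0473]
tcp_rot: [0.999, -0.032, 0.0, -0.0]
contact_force: [0.0, 0.7, -0.4]
opening: -0.002
finger_force: 0.0
```

```bash
python3 -c "
from h import *
c=json.load(open('cmd.json'));c[2]=.0475;json.dump(c,open('cmd.json','w'))
plan((.3775,.2205,.13,-.0639),(.3775,.2205,.019,-.0639),(.3775,.2205,.2,-.0639),(.48,.05,.2,-.0639),(.47,-.13,.2,-.0639),(.382,-.3065,.2,-.0639))"
```

```text
0 0 0.0 0.0 -0.0 -0.412 | rows>=1.3
0 0 0.0 0.0 -0.0 0.554 | rows>=1.8
0 0 0.0 0.0 -0.0 -0.904 | rows>=2.9
0 0 0.0 0.566 0.818 -0.0 | rows>=3.2
0 0 0.0 0.008 0.901 -0.0 | rows>=2.9
0 0 0.0 -0.383 0.909 -0.0 | rows>=3.2
cmd [ 0.382  -0.3065  0.1999 -0.0639]
```

Request:
{"name": "send_rows", "arguments": {"moves": "0 0 0 0 0 -0.2 -1;0 0 0 0 0 -0.412 1;0 0 0 0 0 -0.412 1;0 0 0 0 0 -0.412 1;0 0 0 0 0 -0.412 1;0 0 0 0 0 -0.412 1;0 0 0 0 0 -0.412 1;0 0 0 0 0 -0.412 1", "newtons": 40}}

```text
time: 21.95
eef_pos: [0.377, 0.2203, 0.1294]
tcp_rot: [0.999, -0.032, -0.0, 0.0]
contact_force: [-0.2, -1.2, -0.3]
opening: 1.0
finger_force: 0.0
```

Request:
{"name": "send_rows", "arguments": {"moves": "0 0 0 0 0 0.2 1;0 0 0 0 0 0.4 1;0 0 0 0 0 0.5 1;0 0 0 0 0 0.554 1;0 0 0 0 0 0.554 1;0 0 0 0 0 0.554 -0.2;0 0 0 0 0 0.554 -0.2;0 0 0 0 0 0.554 -0.2;0 0 0 0 0 0.554 -0.2;0 0 0 0 0 0.554 -0.2;0 0 0 0 0 0.554 -0.2"}}

```text
time: 23.32
eef_pos: [0.3771, 0.2204, 0.0188]
tcp_rot: [0.999, -0.032, -0.0, 0.0]
contact_force: [-0.2, 0.6, 0.3]
opening: 0.399
finger_force: 0.0
```

```bash
python3 -c "
from tops import *
a=shot('wrist','w10')['image'];b=shot('top','t10')['image'];s=shot('scene','s10')['image']
cv2.imwrite('pics/c10.png',np.hstack([a,np.vstack([cv2.resize(b[150:350,80:290],(220,210)),cv2.resize(s[200:420,250:480],(220,210))])])[:,:,::-1])"
```

```text
(no output)
```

View pics/c10.png

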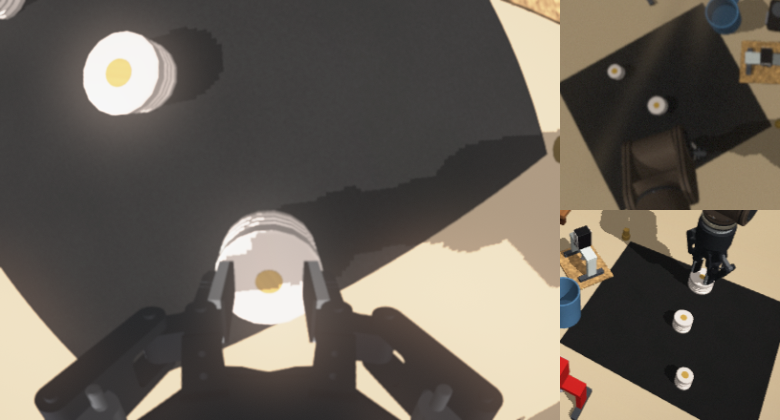

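```bash
python3 -c "
from h import *
w=load('w10');print(atz(w,269,282,.033,1),proj(w,[.3771,.2204,.0188],1),proj(w,[.3771,.2204,.0048],1), proj(w,[.3771,.2204,.033],1))
for u,v in ((218,280),(319,280)):print(atz(w,u,v,.033,1))
for u,v in ((160,75),(82,72)):print(atz(w,u,v,.033,1))
s=load('s10');
print(ctrl.get_state())
cv2.imwrite('pics/c11.png',np.hstack([cv2.resize(s['image'][210:310,340:440],(500,500),interpolation=cv2.INTER_CUBIC),cv2.resize(load('t10')['image'][260:330,170:212],(300,500),interpolation=cv2.INTER_CUBIC)])[:,:,::-1])"
```

```text
[0.37541326 0.2218103  0.033     ] [271.40119132 265.65478194] [271.21625887 254.28142607] [271.61510537 278.95527624]
[0.3779056  0.24732175 0.033     ]
[0.3746489  0.19669246 0.033     ]
[0.47829695 0.26292911 0.033     ]
[0.48738823 0.30297129 0.033     ]
{'time': 23.475, 'qpos': array([ 2.95810758e-01,  3.86541967e-02,  2.27472662e+00, -1.53515898e-05,
        8.28355446e-01,  1.93045078e+00]), 'dq': array([0.00026729, 0.0009435 , 0.00086634, 0.0005176 , 0.00114902,
       0.00237172]), 'joint_efforts': array([ 1.11030335e-03, -2.35905737e+01, -2.20340073e+01,  3.81056577e-05,
        3.77485612e-04,  7.74733792e-06]), 'eef_pos': array([0.37705722, 0.22038734, 0.0187714 ]), 'tcp_rot': array([ 9.99490704e-01, -3.19112395e-02, -6.61609790e-05,  2.84675354e-05]), 'contact_force': array([ 0.35727622, -0.62366933, -0.03507456]), 'wrist_torque': array([ 0.02748587,  0.00549095, -0.01181302]), 'finger_force': 0.0, 'opening': 0.39768167525480147}
```

View pics/c11.png

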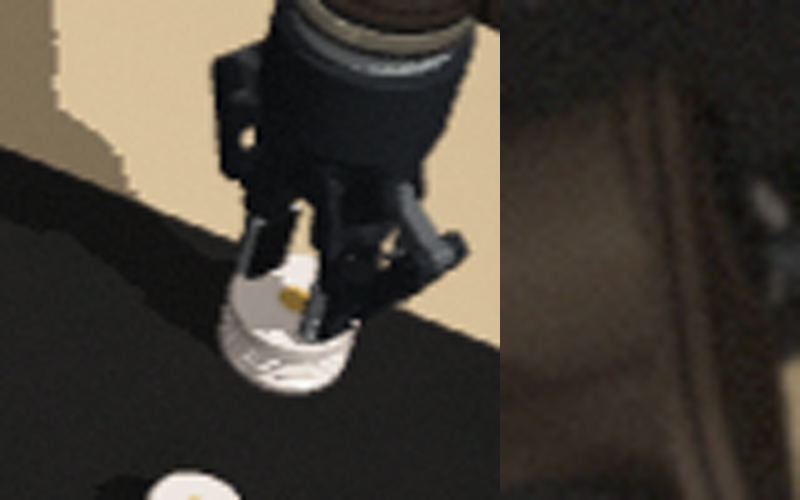

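Strange: the fingers appear to pass into the ceramic with no force. Close further, gently, and see whether there is contact.

Request:
{"name": "send_rows", "arguments": {"moves": "0 0 0 0 0 0 -0.5;0 0 0 0 0 0 -0.5;0 0 0 0 0 0 -0.9;0 0 0 0 0 0 -0.9;0 0 0 0 0 0 -0.9;0 0 0 0 0 0 -0.9", "newtons": 40}}

```text
time: 24.22
eef_pos: [0.3781, 0.2206, 0.0196]
tcp_rot: [0.999, -0.032, 0.001, -0.0]
contact_force: [-0.3, -1.6, 6.7]
opening: 0.051
finger_force: 2.8
```

Request:
{"name": "send_rows", "arguments": {"moves": "0 0 0 0 0 -0.02 -0.9;0 0 0 0.03 0 -0.02 -0.9;0 0 0 0.06 0 -0.02 -0.9;0 0 0 0.08 0 -0.02 -0.9;0 0 0 0.08 0 -0.02 -0.9"}}

```text
time: 24.85
eef_pos: [0.3934, 0.2193, 0.0227]
tcp_rot: [0.999, -0.032, -0.0, 0.0]
contact_force: [-0.3, -0.4, -0.3]
opening: 0.047
finger_force: 0.0
```

```bash
cat > br.py <<'E'
from h import *
def brass(c,z=.033):
    hsv=cv2.cvtColor(c['image'],cv2.COLOR_RGB2HSV); k=((hsv[:,:,0]>15)&(hsv[:,:,0]<35)&(hsv[:,:,1]>90)&(hsv[:,:,2]>90)).astype(np.uint8)
    n,l,st,ce=cv2.connectedComponentsWithStats(k)
    for i in range(1,n):
        if 25<st[i][4]<1500: print(np.round(ce[i],1),st[i][4],np.round(atz(c,*ce[i],z,1),4))
E
python3 -c "
from br import *
print('before');brass(load('w10'));print('after');brass(shot('wrist','w11'))"
```

```text
before
[541.1   7.2] 603 [0.5229 0.0597 0.033 ]
[118.2  72.1] 497 [0.4832 0.2833 0.033 ]
[556.8 149.3] 132 [0.4401 0.0478 0.033 ]
[268.5 281.1] 432 [0.376 0.222 0.033]
after
[122.4 106.5] 465 [0.4835 0.2833 0.033 ]
[553.8 170.2] 310 [0.4428 0.043  0.033 ]
[268.  303.3] 204 [0.3761 0.2222 0.033 ]
```

The insulator stays still while the shut fingers sweep through it with no force, so the fingers don't collide with it at all. I'll check whether the 40 mm one behaves the same way.

```bash
python3 -c "
from h import *
x=.3775+.016*np.cos(.0639);json.dump([x,.2205-.016*np.sin(.0639),.023,-.0639],open('cmd.json','w'))
plan((x,.2195,.13,-.0639),(.4845,.2825,.13,-.0639),(.4845,.2825,.019,-.0639))"
```

```text
0 0 -0.0 -0.0 -0.0 -0.535 | rows>=1.7
0 0 -0.0 0.434 -0.344 -0.0 | rows>=1.8
0 0 -0.0 0.0 0.0 0.555 | rows>=1.8
cmd [ 0.4845  0.2826  0.019  -0.0639]
```

Request:
{"name": "send_rows", "arguments": {"moves": "0 0 0 0 0 -0.25 -0.9;0 0 0 0 0 -0.535 0.6;0 0 0 0 0 -0.535 0.6;0 0 0 0.2 -0.16 -0.535 0.6;0 0 0 0.434 -0.344 -0.535 0.6;0 0 0 0.434 -0.344 -0.535 0.6;0 0 0 0.434 -0.344 -0.535 0.6;0 0 0 0.434 -0.344 -0.535 0.6"}}

```text
time: 25.9
eef_pos: [0.4829, 0.2819, 0.1294]
tcp_rot: [0.999, -0.032, -0.001, 0.0]
contact_force: [0.7, -0.9, -0.8]
opening: 0.798
finger_force: 0.0
```

Request:
{"name": "send_rows", "arguments": {"moves": "0 0 0 0 0 0.2 0.6;0 0 0 0 0 0.4 0.6;0 0 0 0 0 0.5 0.6;0 0 0 0 0 0.555 0.6;0 0 0 0 0 0.555 0.6;0 0 0 0 0 0.555 -0.2;0 0 0 0 0 0.555 -0.2;0 0 0 0 0 0.555 -0.2;0 0 0 0 0 0.555 -0.2;0 0 0 0 0 0.555 -0.2;0 0 0 0 0 0.555 -0.2", "newtons": 40}}

```text
time: 27.28
eef_pos: [0.4841, 0.2825, 0.0188]
tcp_rot: [0.999, -0.032, -0.0, 0.0]
contact_force: [-0.5, -0.0, 0.4]
opening: 0.393
finger_force: 0.0
```

```bash
python3 -c "
from br import *
brass(shot('wrist','w12'))"
```

```text
[ 61.7 138.4] 344 [0.5642 0.3816 0.033 ]
[268.1 278.3] 449 [0.4846 0.2842 0.033 ]
[371.6 398.2] 29 [0.3796 0.2196 0.033 ]
```

Request:
{"name": "send_rows", "arguments": {"moves": "0 0 0 0 0 -0.055 -0.2;0 0 0 0 0 -0.055 -0.7;0 0 0 0 0 -0.055 -0.7;0 0 0 0 0 -0.055 -1;0 0 0 0 0 -0.055 -1;0 0 0 0 0 -0.055 -1;0 0 0 0 0 -0.055 -1;0 0 0 0 0 -0.055 -1"}}

```text
time: 28.32
eef_pos: [0.4841, 0.2825, 0.0298]
tcp_rot: [0.999, -0.032, -0.0, 0.0]
contact_force: [0.5, -0.4, -0.0]
opening: 0.001
finger_force: 0.0
```

Request:
{"name": "send_rows", "arguments": {"moves": "0 0 0 0 0.03 0 -1;0 0 0 0 0.06 0 -1;0 0 0 0 0.1 0 -1;0 0 0 0 0.1 0 -1"}}

```text
time: 28.82
eef_pos: [0.4827, 0.2618, 0.0298]
tcp_rot: [0.999, -0.032, -0.0, 0.0]
contact_force: [-0.7, -0.4, -0.3]
opening: 0.005
finger_force: 0.0
```

```bash
python3 -c "
from br import *
brass(shot('wrist','w13'))
c=[.4845,.2825-.02,.030,-.0639];json.dump(c,open('cmd.json','w'))
plan((.4845,.2625,.13,-.0639),(.5645,.3805,.13,-.0639),(.5645,.3805,.02,-.0639))"
```

```text
[ 44.3 139.4] 257 [0.5643 0.3816 0.033 ]
[556.  267.5] 146 [0.4565 0.0497 0.033 ]
[229.7 268.1] 391 [0.4843 0.2839 0.033 ]
0 0 -0.0 -0.0 -0.0 -0.5 | rows>=1.6
0 0 -0.0 0.362 -0.614 -0.0 | rows>=2.3
0 0 -0.0 -0.0 -0.0 0.55 | rows>=1.8
cmd [ 0.5646  0.3804  0.02   -0.0639]
```

The same for the 40 mm one: it stays put while the fingers pass through. Next, the 32 mm one, with a harder grip.

Request:
{"name": "send_rows", "arguments": {"moves": "0 0 0 0 0 -0.25 -0.9;0 0 0 0 0 -0.5 0.4;0 0 0 0.18 -0.3 -0.5 0.4;0 0 0 0.362 -0.614 -0.5 0.4;0 0 0 0.362 -0.614 -0.5 0.4;0 0 0 0.362 -0.614 -0.5 0.4;0 0 0 0.362 -0.614 -0.5 0.4"}}

```text
time: 29.75
eef_pos: [0.5623, 0.3798, 0.1294]
tcp_rot: [0.999, -0.032, -0.001, 0.0]
contact_force: [0.7, -0.6, -0.5]
opening: 0.7
finger_force: 0.0
```

Request:
{"name": "send_rows", "arguments": {"moves": "0 0 0 0 0 0.2 0.4;0 0 0 0 0 0.4 0.4;0 0 0 0 0 0.5 0.4;0 0 0 0 0 0.55 0.4;0 0 0 0 0 0.55 0.4;0 0 0 0 0 0.55 -0.6;0 0 0 0 0 0.55 -0.6;0 0 0 0 0 0.55 -0.6;0 0 0 0 0 0.55 -0.6;0 0 0 0 0 0.55 -0.6;0 0 0 0 0 0.55 -0.6", "newtons": 100}}

```text
time: 31.12
eef_pos: [0.5629, 0.3805, 0.0198]
tcp_rot: [0.999, -0.032, -0.0, 0.0]
contact_force: [0.3, -0.2, -1.1]
opening: 0.203
finger_force: 0.0
```

```bash
python3 -c "
from br import *
a=shot('wrist','w14');brass(a);s=shot('scene','s14')['image']
print(ctrl.get_state()['opening'])
cv2.imwrite('pics/c14.png',np.hstack([cv2.resize(a['image'][200:340,190:350],(480,420)),cv2.resize(s[300:420,320:440],(320,320)).__class__(0) if 0 else cv2.resize(s[300:420,330:420],(315,420))])[:,:,::-1])"
```

```text
[266.2 274.5] 465 [0.5651 0.383  0.033 ]
0.1978310098369927
```

View pics/c14.png

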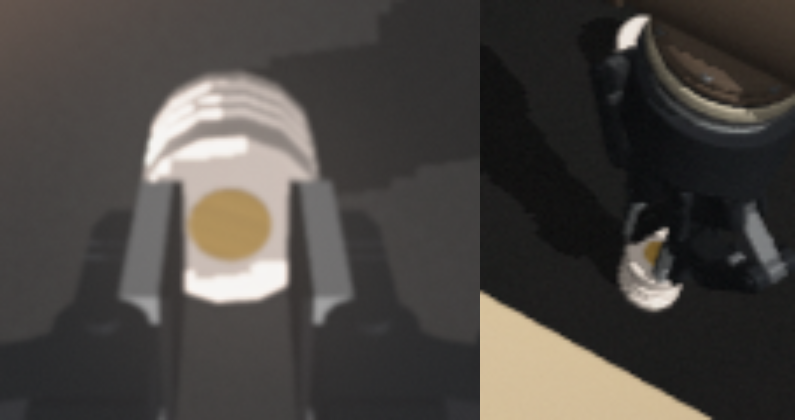

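Request:
{"name": "send_rows", "arguments": {"moves": "0 0 0 0 0 0.005 -0.9;0 0 0 0 0 0.005 -0.9;0 0 0 0 0 0.005 -0.9;0 0 0 0 0 0.005 -0.9;0 0 0 0 0 0.005 -0.9", "newtons": 40}}

```text
time: 31.85
eef_pos: [0.5635, 0.3807, 0.0197]
tcp_rot: [0.999, -0.032, 0.001, -0.0]
contact_force: [-0.5, -0.3, 5.3]
opening: 0.048
finger_force: 2.7
```

Request:
{"name": "send_rows", "arguments": {"moves": "0 0 0 0 0 0.01 -0.9;0 0 0 0 0 0.01 -0.9;0 0 0 0 0 0.015 -0.9;0 0 0 0 0 0.015 -0.9"}}

```text
time: 32.35
eef_pos: [0.5637, 0.3808, 0.0196]
tcp_rot: [0.999, -0.032, 0.0, 0.0]
contact_force: [-5.0, -3.8, 17.2]
opening: 0.049
finger_force: 8.2
```

Request:
{"name": "send_rows", "arguments": {"moves": "0 0 0 0 0 -0.05 -0.9;0 0 0 0.15 0 -0.05 -0.9;0 0 0 0.3 0 -0.05 -0.9;0 0 0 0.3 0 -0.05 -0.9;0 0 0 0.3 0 -0.01 -0.9;0 0 0 0.3 0 0 -0.9;0 0 0 0.3 0 0 -0.9;0 0 0 0.3 0 0 -0.9"}}

```text
time: 33.35
eef_pos: [0.6225, 0.3769, 0.016]
tcp_rot: [0.999, -0.032, 0.0, -0.0]
contact_force: [0.5, -0.3, -0.7]
opening: 0.047
finger_force: 0.0
```

Useful: inside the outline there is a hard stop at about 5.6 mm above the bench, and there's none outside it. So each insulator has a solid base only a few mm high, and I can try gripping very low.

```bash
python3 -c "
from h import *
json.dump([.5646+.06*np.cos(.0639),.3804-.06*np.sin(.0639),.016,-.0639],open('cmd.json','w'))
plan((.6245,.3765,.08,-.0639),(.565,.381,.08,-.0639),(.565,.381,.02,-.0639),(.565,.381,.012,-.0639))"
```

```text
0 0 -0.0 0.0 0.0 -0.32 | rows>=1.0
0 0 -0.0 -0.298 -0.003 -0.0 | rows>=1.0
0 0 -0.0 -0.0 -0.0 0.3 | rows>=1.0
0 0 -0.0 -0.0 -0.0 0.04 | rows>=0.1
cmd [ 0.565   0.381   0.012  -0.0639]
```

Request:
{"name": "send_rows", "arguments": {"moves": "0 0 0 0 0 -0.16 -0.9;0 0 0 0 0 -0.32 0.1;0 0 0 -0.15 -0.001 -0.32 0.1;0 0 0 -0.298 -0.003 -0.32 0.1;0 0 0 -0.298 -0.003 -0.32 0.1;0 0 0 -0.298 -0.003 -0.32 0.1;0 0 0 -0.298 -0.003 -0.15 0.1;0 0 0 -0.298 -0.003 -0.02 0.1;0 0 0 -0.298 -0.003 0.01 0.1;0 0 0 -0.298 -0.003 0.02 0.1;0 0 0 -0.298 -0.003 0.02 0.1"}}

```text
time: 34.72
eef_pos: [0.5646, 0.3814, 0.0132]
tcp_rot: [0.999, -0.032, 0.001, -0.001]
contact_force: [0.3, 0.4, 0.5]
opening: 0.548
finger_force: 0.0
```

Request:
{"name": "send_rows", "arguments": {"moves": "0 0 0 0 0 0 -0.4;0 0 0 0 0 0 -0.4;0 0 0 0 0 0 -0.4;0 0 0 0 0 0 -0.4;0 0 0 0 0 0 -0.4;0 0 0 0 0 0 -0.4", "newtons": 40}}

```text
time: 35.48
eef_pos: [0.5645, 0.3816, 0.0136]
tcp_rot: [0.999, -0.032, 0.001, -0.001]
contact_force: [0.1, 0.1, 5.9]
opening: 0.347
finger_force: 39.7
```

Request:
{"name": "send_rows", "arguments": {"moves": "0 0 0 0 0 -0.02 -0.5;0 0 0 0 0 -0.05 -0.5;0 0 0 0 0 -0.1 -0.5;0 0 0 0 0 -0.15 -0.5;0 0 0 0 0 -0.2 -0.5;0 0 0 0 0 -0.2 -0.5", "newtons": 60}}

```text
time: 36.22
eef_pos: [0.5643, 0.3815, 0.0536]
tcp_rot: [0.999, -0.032, 0.001, -0.001]
contact_force: [-0.7, 0.4, -0.5]
opening: 0.331
finger_force: 59.2
```

```bash
python3 -c "
from br import *
brass(shot('wrist','w15'),.073)
c=json.load(open('cmd.json'));c[2]=.052;json.dump(c,open('cmd.json','w'))
plan((.565,.381,.23,-.0639),(.5533,-.1965,.23,-.0639),(.5533,-.1965,.085,-.0639))"
```

```text
[268.3 282.7] 484 [0.5653 0.3831 0.073 ]
0 0 -0.0 -0.0 -0.0 -0.89 | rows>=2.8
0 0 -0.0 0.042 0.962 -0.0 | rows>=3.1
0 0 0 0.042 0.962 -0.0 | rows>=3.1
0 0 0 0.042 0.961 -0.0 | rows>=3.1
0 0 -0.0 -0.0 0.0 0.725 | rows>=2.3
cmd [ 0.5533 -0.1965  0.085  -0.0639]
```

Request:
{"name": "send_rows", "arguments": {"moves": "0 0 0 0 0 -0.12 -0.5;0 0 0 0 0 -0.28 -0.5;0 0 0 0 0 -0.45 -0.5;0 0 0 0 0 -0.62 -0.5;0 0 0 0 0 -0.77 -0.5;0 0 0 0 0 -0.86 -0.5;0 0 0 0 0 -0.89 -0.5;0 0 0 0 0 -0.89 -0.5"}}

```text
time: 37.28
eef_pos: [0.5631, 0.3809, 0.2289]
tcp_rot: [0.999, -0.032, -0.001, 0.0]
contact_force: [-0.1, 0.3, -1.0]
opening: 0.329
finger_force: 59.2
```

Request:
{"name": "send_rows", "arguments": {"moves": "0 0 0 0.003 0.06 0 -0.5;0 0 0 0.008 0.18 0 -0.5;0 0 0 0.014 0.32 0 -0.5;0 0 0 0.02 0.47 0 -0.5;0 0 0 0.026 0.62 0 -0.5;0 0 0 0.034 0.78 0 -0.5;0 0 0 0.042 0.962 0 -0.5"}}

```text
time: 38.15
eef_pos: [0.5588, 0.186, 0.2293]
tcp_rot: [0.999, -0.032, -0.0, 0.0]
contact_force: [-0.2, -0.4, -0.3]
opening: 0.33
finger_force: 59.3
```

Request:
{"name": "send_rows", "arguments": {"moves": "0 0 0 0.008 0.17 0 -0.5;0 0 0 0.014 0.33 0 -0.5;0 0 0 0.02 0.49 0 -0.5;0 0 0 0.026 0.65 0 -0.5;0 0 0 0.034 0.81 0 -0.5;0 0 0 0.042 0.962 0 -0.5"}}

```text
time: 38.9
eef_pos: [0.5543, -0.0064, 0.2293]
tcp_rot: [0.999, -0.033, -0.0, 0.0]
contact_force: [-0.2, 0.5, -0.7]
opening: 0.333
finger_force: 59.3
```

Request:
{"name": "send_rows", "arguments": {"moves": "0 0 0 0.008 0.17 0 -0.5;0 0 0 0.014 0.33 0 -0.5;0 0 0 0.02 0.49 0 -0.5;0 0 0 0.026 0.65 0 -0.5;0 0 0 0.034 0.8 0 -0.5;0 0 0 0.04 0.91 0 -0.5;0 0 0 0.042 0.961 0 -0.5;0 0 0 0.042 0.961 0 -0.5;0 0 0 0.042 0.961 0 -0.5"}}

```text
time: 40.02
eef_pos: [0.5516, -0.1956, 0.2298]
tcp_rot: [1.0, -0.032, -0.0, -0.0]
contact_force: [0.1, 0.6, -0.3]
opening: 0.338
finger_force: 59.3
```

```bash
cat > marks.py <<'E'
from h import *
def marks(c,z=.05):
    im=c['image'].astype(int); g=im.max(2)
    hsv=cv2.cvtColor(c['image'],cv2.COLOR_RGB2HSV)
    k=(g<60).astype(np.uint8)
    n,l,st,ce=cv2.connectedComponentsWithStats(k)
    for i in range(1,n):
        x,y,w,h,a=st[i]
        if 150<a<4000 and a>.6*w*h and x>0 and y>0 and x+w<560: print(np.round(ce[i],1),a,np.round(atz(c,*ce[i],z,1),4))
E
python3 -c "
from br import *
from marks import marks
c=shot('wrist','w16');brass(c,.25);marks(c)"
```

```text
[130.8 270.8] 263 [ 0.5621 -0.1254  0.25  ]
[268.3 282.6] 482 [ 0.5533 -0.1941  0.25  ]
[386.9 164.7] 155 [ 0.568 -0.324  0.05 ]
[ 64.3 187.2] 680 [0.5697 0.055  0.05  ]
```

Request:
{"name": "send_rows", "arguments": {"moves": "0 0 0 0 0 0.12 -0.5;0 0 0 0 0 0.3 -0.5;0 0 0 0 0 0.48 -0.5;0 0 0 0 0 0.64 -0.5;0 0 0 0 0 0.74 -0.5;0 0 0 0 0 0.79 -0.5;0 0 0 0 0 0.815 -0.5;0 0 0 0 0 0.83 -0.5;0 0 0 0 0 0.83 -0.5;0 0 0 0 0 0.83 -0.5"}}

```text
time: 41.32
eef_pos: [0.5521, -0.1967, 0.0645]
tcp_rot: [0.999, -0.032, 0.001, 0.0]
contact_force: [0.3, 0.2, -0.5]
opening: 0.332
finger_force: 59.3
```

Request:
{"name": "send_rows", "arguments": {"moves": "0 0 0 0 0 0.004 -0.5;0 0 0 0 0 0.008 -0.5;0 0 0 0 0 0.008 -0.5;0 0 0 0 0 0.008 0.1;0 0 0 0 0 0.008 0.1;0 0 0 0 0 0.008 0.1;0 0 0 0 0 0.008 0.1;0 0 0 0 0 -0.05 0.1;0 0 0 0 0 -0.2 0.1;0 0 0 0 0 -0.4 0.1;0 0 0 0 0 -0.6 0.1;0 0 0 0 0 -0.6 0.1"}}

```text
time: 42.82
eef_pos: [0.5543, -0.1978, 0.1897]
tcp_rot: [0.999, -0.032, 0.005, 0.002]
contact_force: [0.4, -0.2, -0.1]
opening: 0.552
finger_force: 0.0
```

```bash
python3 -c "
from br import *
from tops import ins
c=shot('wrist','w17');brass(c,.083)
ins(shot('top','t17'),0)
json.dump([.5533,-.1965,.184,-.0639],open('cmd.json','w'))
plan((.5533,-.1965,.21,-.0639),(.4855,.2825,.21,-.0639),(.4855,.2825,.012,-.0639))"
```

```text
[266.7 209.4] 168 [ 0.5524 -0.195   0.083 ]
[118.  289.1] 301 [ 0.4778 -0.0383  0.083 ]
[172.4 250. ] [163, 241, 20, 19, 282] [0.4846 0.2815 0.02  ]
[187.4 284.1] [175, 272, 26, 25, 516] [0.4018 0.2441 0.02  ]
0 0 -0.0 0.0 0.0 -0.13 | rows>=0.4
0 0 -0.0 -0.164 -0.789 -0.0 | rows>=2.6
0 0 0 -0.164 -0.79 -0.0 | rows>=2.6
0 0 0 -0.163 -0.789 -0.0 | rows>=2.6
0 0 -0.0 -0.0 -0.0 0.99 | rows>=3.2
cmd [ 0.4855  0.2824  0.012  -0.0639]
```

Request:
{"name": "send_rows", "arguments": {"moves": "0 0 0 0 0 -0.13 0.3;0 0 0 -0.05 -0.25 -0.13 0.3;0 0 0 -0.1 -0.52 -0.13 0.3;0 0 0 -0.164 -0.789 -0.13 0.3"}}

```text
time: 43.42
eef_pos: [0.5276, -0.0352, 0.2078]
tcp_rot: [0.999, -0.032, -0.002, -0.001]
contact_force: [0.4, 0.6, 0.6]
opening: 0.651
finger_force: 0.0
```

Request:
{"name": "send_rows", "arguments": {"moves": "0 0 0 -0.05 -0.26 0 0.3;0 0 0 -0.1 -0.53 0 0.3;0 0 0 -0.164 -0.79 0 0.3"}}

```text
time: 43.8
eef_pos: [0.5048, 0.1246, 0.2079]
tcp_rot: [0.999, -0.032, -0.002, 0.0]
contact_force: [-0.0, 0.4, 1.3]
opening: 0.652
finger_force: 0.0
```

Request:
{"name": "send_rows", "arguments": {"moves": "0 0 0 -0.05 -0.26 0 0.3;0 0 0 -0.1 -0.53 0 0.3;0 0 0 -0.163 -0.789 0 0.3;0 0 0 -0.163 -0.789 0 0.3;0 0 0 -0.163 -0.789 0.3 0.3;0 0 0 -0.163 -0.789 0.6 0.3;0 0 0 -0.163 -0.789 0.6 0.3"}}

```text
time: 44.68
eef_pos: [0.4787, 0.2797, 0.083]
tcp_rot: [0.999, -0.032, -0.007, 0.003]
contact_force: [0.0, 0.3, 0.0]
opening: 0.649
finger_force: 0.0
```

```bash
python3 -c "
from br import *
brass(shot('wrist','w18'),.033)"
```

```text
[263.  223.1] 241 [0.4841 0.2843 0.033 ]
[542.5 239.5] 482 [0.4475 0.0278 0.033 ]
[317.8 316.6] 139 [0.4022 0.2471 0.033 ]
```

Request:
{"name": "send_rows", "arguments": {"moves": "0 0 0 0 0 0.15 0.3;0 0 0 0 0 0.28 0.3;0 0 0 0 0 0.35 0.3;0 0 0 0 0 0.385 0.3;0 0 0 0 0 0.392 0.3;0 0 0 0 0 0.392 0.3;0 0 0 0 0 0.392 -0.2;0 0 0 0 0 0.392 -0.2;0 0 0 0 0 0.392 -0.2;0 0 0 0 0 0.392 -0.2;0 0 0 0 0 0.392 -0.2;0 0 0 0 0 0.392 -0.2", "newtons": 50}}

```text
time: 46.22
eef_pos: [0.4847, 0.2828, 0.0127]
tcp_rot: [0.999, -0.032, 0.001, -0.0]
contact_force: [-0.2, -1.0, 6.1]
opening: 0.431
finger_force: 49.6
```

```bash
python3 -c "
from h import *
json.dump([.4855,.2824,.0116,-.0639],open('cmd.json','w'))
plan((.4855,.2824,.21,-.0639),(.5035,-.2290,.21,-.0639),(.5035,-.2290,.0635,-.0639))"
```

```text
0 0 -0.0 0.0 0.0 -0.992 | rows>=3.2
0 0 -0.0 0.084 0.849 0.0 | rows>=2.7
0 0 0 0.085 0.849 0.0 | rows>=2.7
0 0 0 0.084 0.848 0.0 | rows>=2.7
0 0 -0.0 0.0 0.0 0.732 | rows>=2.3
cmd [ 0.5035 -0.229   0.0636 -0.0639]
```

Request:
{"name": "send_rows", "arguments": {"moves": "0 0 0 0 0 -0.02 -0.3;0 0 0 0 0 -0.06 -0.3;0 0 0 0 0 -0.15 -0.3;0 0 0 0 0 -0.3 -0.3;0 0 0 0 0 -0.47 -0.3;0 0 0 0 0 -0.65 -0.3;0 0 0 0 0 -0.8 -0.3;0 0 0 0 0 -0.92 -0.3;0 0 0 0 0 -0.992 -0.3;0 0 0 0 0 -0.992 -0.3", "newtons": 60}}

```text
time: 47.48
eef_pos: [0.4845, 0.2828, 0.2115]
tcp_rot: [0.999, -0.032, 0.001, -0.001]
contact_force: [0.7, -0.2, -1.3]
opening: 0.429
finger_force: 60.1
```

Request:
{"name": "send_rows", "arguments": {"moves": "0 0 0 0.006 0.06 0 -0.3;0 0 0 0.017 0.17 0 -0.3;0 0 0 0.03 0.3 0 -0.3;0 0 0 0.044 0.44 0 -0.3;0 0 0 0.058 0.58 0 -0.3;0 0 0 0.072 0.72 0 -0.3;0 0 0 0.084 0.849 0 -0.3"}}

```text
time: 48.35
eef_pos: [0.4887, 0.1103, 0.2081]
tcp_rot: [0.999, -0.032, -0.002, 0.0]
contact_force: [0.7, 0.0, -0.4]
opening: 0.422
finger_force: 60.1
```

Request:
{"name": "send_rows", "arguments": {"moves": "0 0 0 0.015 0.15 0 -0.3;0 0 0 0.03 0.3 0 -0.3;0 0 0 0.044 0.44 0 -0.3;0 0 0 0.058 0.58 0 -0.3;0 0 0 0.072 0.72 0 -0.3;0 0 0 0.085 0.849 0 -0.3"}}

```text
time: 49.1
eef_pos: [0.4947, -0.0599, 0.2081]
tcp_rot: [0.999, -0.032, -0.002, -0.0]
contact_force: [-0.5, 0.8, -0.7]
opening: 0.428
finger_force: 60.1
```

Request:
{"name": "send_rows", "arguments": {"moves": "0 0 0 0.015 0.15 0 -0.3;0 0 0 0.03 0.3 0 -0.3;0 0 0 0.044 0.44 0 -0.3;0 0 0 0.058 0.58 0 -0.3;0 0 0 0.07 0.7 0 -0.3;0 0 0 0.08 0.8 0 -0.3;0 0 0 0.084 0.848 0 -0.3;0 0 0 0.084 0.848 0 -0.3;0 0 0 0.084 0.848 0 -0.3"}}

```text
time: 50.22
eef_pos: [0.5018, -0.2282, 0.2097]
tcp_rot: [0.999, -0.032, -0.0, -0.0]
contact_force: [-1.7, 0.2, -1.0]
opening: 0.426
finger_force: 60.1
```

Request:
{"name": "send_rows", "arguments": {"moves": "0 0 0 0 0 0.1 -0.3;0 0 0 0 0 0.25 -0.3;0 0 0 0 0 0.42 -0.3;0 0 0 0 0 0.57 -0.3;0 0 0 0 0 0.66 -0.3;0 0 0 0 0 0.71 -0.3;0 0 0 0 0 0.732 -0.3;0 0 0 0 0 0.739 -0.3;0 0 0 0 0 0.739 -0.3;0 0 0 0 0 0.739 -0.3"}}

```text
time: 51.48
eef_pos: [0.5025, -0.2293, 0.0629]
tcp_rot: [0.999, -0.032, 0.001, 0.001]
contact_force: [-0.2, -0.0, -0.0]
opening: 0.43
finger_force: 60.3
```

Request:
{"name": "send_rows", "arguments": {"moves": "0 0 0 0 0 0.004 -0.3;0 0 0 0 0 0.004 -0.3;0 0 0 0 0 0.004 0.3;0 0 0 0 0 0.004 0.3;0 0 0 0 0 0.004 0.3;0 0 0 0 0 0.004 0.3;0 0 0 0 0 -0.05 0.3;0 0 0 0 0 -0.2 0.3;0 0 0 0 0 -0.4 0.3;0 0 0 0 0 -0.6 0.3;0 0 0 0 0 -0.739 0.3;0 0 0 0 0 -0.739 0.3"}}

```text
time: 52.98
eef_pos: [0.5034, -0.2299, 0.2136]
tcp_rot: [0.999, -0.032, 0.003, 0.002]
contact_force: [0.2, 0.1, 0.3]
opening: 0.653
finger_force: 0.0
```

```bash
python3 -c "
from br import *
from tops import ins
c=shot('wrist','w19');brass(c,.083)
ins(shot('top','t19'),0)
json.dump([.5035,-.229,.21,-.0639],open('cmd.json','w'))
plan((.48,.08,.21,-.0639),(.403,.2445,.09,-.0639),(.403,.2445,.011,-.0639))"
```

```text
[226.9 148.8] 152 [ 0.5521 -0.1951  0.083 ]
[267.3 200.7] 142 [ 0.502  -0.2276  0.083 ]
[ 95.3 245.9] 290 [ 0.4652 -0.0413  0.083 ]
[187.4 284.2] [175, 272, 26, 25, 510] [0.4018 0.244  0.02  ]
0 0 -0.0 -0.108 -0.767 -0.0 | rows>=2.5
0 0 0 -0.108 -0.767 -0.0 | rows>=2.5
0 0 -0.0 -0.437 -0.797 0.6 | rows>=3.5
0 0 -0.0 0.0 0.0 0.395 | rows>=1.3
cmd [ 0.4029  0.2446  0.011  -0.0639]
```

Request:
{"name": "send_rows", "arguments": {"moves": "0 0 0 -0.035 -0.25 0 0.75;0 0 0 -0.07 -0.5 0 0.75;0 0 0 -0.108 -0.767 0 0.75;0 0 0 -0.108 -0.767 0 0.75"}}

```text
time: 53.58
eef_pos: [0.4885, -0.0712, 0.2074]
tcp_rot: [1.0, -0.03, -0.002, -0.001]
contact_force: [-0.5, 0.0, 0.5]
opening: 0.875
finger_force: 0.0
```

Request:
{"name": "send_rows", "arguments": {"moves": "0 0 0 -0.035 -0.25 0 0.75;0 0 0 -0.07 -0.5 0 0.75;0 0 0 -0.108 -0.767 0 0.75;0 0 0 -0.108 -0.767 0 0.75"}}

```text
time: 54.08
eef_pos: [0.4774, 0.0819, 0.2082]
tcp_rot: [1.0, -0.03, -0.001, -0.0]
contact_force: [-0.6, -0.1, -0.2]
opening: 0.873
finger_force: 0.0
```

Request:
{"name": "send_rows", "arguments": {"moves": "0 0 0 -0.2 -0.35 0.1 0.75;0 0 0 -0.437 -0.797 0.2 0.75;0 0 0 -0.437 -0.797 0.4 0.75;0 0 0 -0.437 -0.797 0.6 0.75;0 0 0 -0.437 -0.797 0.6 0.75;0 0 0 -0.437 -0.797 0.6 0.75"}}

```text
time: 54.82
eef_pos: [0.4029, 0.2438, 0.0908]
tcp_rot: [0.999, -0.033, 0.001, 0.0]
contact_force: [0.4, -0.7, 0.7]
opening: 0.873
finger_force: 0.0
```

```bash
python3 -c "
from br import *
brass(shot('wrist','w20'),.033)"
```

```text
[528.4 166.2] 592 [0.4402 0.0234 0.033 ]
[266.9 229.2] 208 [0.4014 0.2466 0.033 ]
```

Request:
{"name": "send_rows", "arguments": {"moves": "0 0 0 0 0 0.15 0.75;0 0 0 0 0 0.28 0.75;0 0 0 0 0 0.35 0.75;0 0 0 0 0 0.385 0.75;0 0 0 0 0 0.397 0.75;0 0 0 0 0 0.397 0.75;0 0 0 0 0 0.397 0.1;0 0 0 0 0 0.397 0.1;0 0 0 0 0 0.397 0.1;0 0 0 0 0 0.397 0.1;0 0 0 0 0 0.397 0.1;0 0 0 0 0 0.397 0.1", "newtons": 60}}

```text
time: 56.38
eef_pos: [0.4021, 0.2451, 0.0119]
tcp_rot: [0.999, -0.032, 0.001, -0.0]
contact_force: [-1.4, -1.7, 5.9]
opening: 0.612
finger_force: 61.3
```

```bash
python3 -c "
from h import *
json.dump([.4029,.2446,.0106,-.0639],open('cmd.json','w'))
plan((.4029,.2446,.2,-.0639),(.47,.08,.2,-.0639),(.47,-.11,.2,-.0639),(.382,-.306,.2,-.0639),(.382,-.306,.0614,-.0639))"
```

```text
0 0 -0.0 0.0 0.0 -0.947 | rows>=3.0
0 0 -0.0 0.387 0.8 -0.0 | rows>=2.8
0 0 -0.0 0.061 0.948 -0.0 | rows>=3.0
0 0 -0.0 -0.188 0.503 -0.0 | rows>=1.7
0 0 0 -0.188 0.503 -0.0 | rows>=1.7
0 0 -0.0 -0.0 0.0 0.693 | rows>=2.2
cmd [ 0.3821 -0.306   0.0614 -0.0639]
```

Request:
{"name": "send_rows", "arguments": {"moves": "0 0 0 0 0 -0.02 0;0 0 0 0 0 -0.06 0;0 0 0 0 0 -0.15 0;0 0 0 0 0 -0.3 0;0 0 0 0 0 -0.47 0;0 0 0 0 0 -0.65 0;0 0 0 0 0 -0.8 0;0 0 0 0 0 -0.9 0;0 0 0 0 0 -0.947 0;0 0 0 0 0 -0.947 0"}}

```text
time: 57.62
eef_pos: [0.4014, 0.2448, 0.2002]
tcp_rot: [0.999, -0.032, 0.0, -0.0]
contact_force: [-0.7, 0.1, -0.7]
opening: 0.615
finger_force: 62.8
```

Request:
{"name": "send_rows", "arguments": {"moves": "0 0 0 0.03 0.06 0 0;0 0 0 0.08 0.17 0 0;0 0 0 0.15 0.31 0 0;0 0 0 0.22 0.45 0 0;0 0 0 0.29 0.59 0 0;0 0 0 0.34 0.7 0 0;0 0 0 0.387 0.8 0 0"}}

```text
time: 58.5
eef_pos: [0.468, 0.0783, 0.1984]
tcp_rot: [0.999, -0.032, -0.001, 0.0]
contact_force: [-0.6, 0.1, 0.2]
opening: 0.609
finger_force: 62.9
```

Request:
{"name": "send_rows", "arguments": {"moves": "0 0 0 0.01 0.12 0 0;0 0 0 0.018 0.27 0 0;0 0 0 0.027 0.42 0 0;0 0 0 0.037 0.57 0 0;0 0 0 0.046 0.72 0 0;0 0 0 0.055 0.85 0 0;0 0 0 0.061 0.948 0 0"}}

```text
time: 59.38
eef_pos: [0.4674, -0.1115, 0.1984]
tcp_rot: [0.999, -0.033, -0.001, -0.0]
contact_force: [0.6, 0.6, -1.0]
opening: 0.612
finger_force: 62.9
```

Request:
{"name": "send_rows", "arguments": {"moves": "0 0 0 -0.04 0.12 0 0;0 0 0 -0.1 0.26 0 0;0 0 0 -0.15 0.4 0 0;0 0 0 -0.205 0.55 0 0;0 0 0 -0.26 0.7 0 0;0 0 0 -0.31 0.83 0 0;0 0 0 -0.35 0.94 0 0;0 0 0 -0.366 0.98 0 0;0 0 0 -0.366 0.98 0 0"}}

```text
time: 60.5
eef_pos: [0.3823, -0.3009, 0.199]
tcp_rot: [0.999, -0.033, -0.0, -0.001]
contact_force: [-0.3, -0.8, -1.2]
opening: 0.611
finger_force: 62.9
```

Request:
{"name": "send_rows", "arguments": {"moves": "0 0 0 -0.01 0.026 0.1 0;0 0 0 -0.01 0.026 0.25 0;0 0 0 -0.01 0.026 0.4 0;0 0 0 -0.01 0.026 0.53 0;0 0 0 -0.01 0.026 0.62 0;0 0 0 -0.01 0.026 0.67 0;0 0 0 -0.01 0.026 0.69 0;0 0 0 -0.01 0.026 0.693 0;0 0 0 -0.01 0.026 0.693 0"}}

```text
time: 61.62
eef_pos: [0.3811, -0.3062, 0.062]
tcp_rot: [0.999, -0.032, 0.001, 0.0]
contact_force: [0.2, 0.6, 1.4]
opening: 0.612
finger_force: 63.1
```

Touching the shelf (1.4 N). Release and rise.

Request:
{"name": "send_rows", "arguments": {"moves": "0 0 0 0 0 0.002 0;0 0 0 0 0 0.002 0.7;0 0 0 0 0 0.002 0.7;0 0 0 0 0 0.002 0.7;0 0 0 0 0 0.002 0.7;0 0 0 0 0 -0.05 0.7;0 0 0 0 0 -0.2 0.7;0 0 0 0 0 -0.4 0.7;0 0 0 0 0 -0.6 0.7;0 0 0 0 0 -0.8 0.7;0 0 0 0 0 -0.8 0.7"}}

```text
time: 63.0
eef_pos: [0.3821, -0.3078, 0.2264]
tcp_rot: [0.999, -0.032, 0.003, 0.004]
contact_force: [0.2, -0.5, 0.0]
opening: 0.848
finger_force: 0.0
```

Request:
{"name": "send_rows", "arguments": {"moves": "0 0 0 0 0.3 -0.3 0.7;0 0 0 -0.3 0.6 -0.5 0.7;0 0 0 -0.5 1 -0.5 0.7;0 0 0 -0.5 1 -0.5 0.7;0 0 0 -0.5 1 -0.5 0.7;0 0 0 -0.5 1 -0.5 0.7;0 0 0 -0.5 1 -0.5 0.7;0 0 0 -0.5 1 -0.5 0.7"}}

```text
time: 64.0
eef_pos: [0.2689, -0.4979, 0.3209]
tcp_rot: [1.0, -0.031, -0.0, -0.0]
contact_force: [-0.1, -0.2, -0.6]
opening: 0.85
finger_force: 0.0
```

```bash
python3 -c "
from br import *
c=shot('top','t21');im=c['image'].astype(int);s=shot('scene','s21')
# white blobs on shelf
m=np.zeros(im.shape[:2],np.uint8);cv2.fillPoly(m,[np.array([[338,215],[418,165],[494,268],[415,325]])],1)
k=((im.min(2)>90)&(m>0)).astype(np.uint8);k=cv2.morphologyEx(k,cv2.MORPH_CLOSE,np.ones((3,3)))
n,l,st,ce=cv2.connectedComponentsWithStats(k)
for i in range(1,n):
    if st[i][4]>40: print(np.round(ce[i],1),st[i].tolist(),np.round(atz(c,*ce[i],.072),4))
# gauge & bystander change vs start
t=load('top0');d=np.abs(im-t['image'].astype(int)).max(2)
for nm,(x0,x1,y0,y1) in dict(gauge=(250,310,188,232),mug=(215,256,138,185),mic=(276,303,148,182),adapter=(282,298,260,275)).items(): print(nm,d[y0:y1,x0:x1].mean().round(1),d[y0:y1,x0:x1].max())
g=cv2.matchTemplate(c['image'],t['image'][190:225,258:300],cv2.TM_CCOEFF_NORMED)[180:200,248:268];print('gauge',g.max(),np.unravel_index(g.argmax(),g.shape))
print(ctrl.get_state()['eef_pos'],ctrl.get_state()['finger_force'])"
```

```text
[372.4 215.8] [365, 209, 16, 14, 158] [ 0.5532 -0.198   0.072 ]
[387.2 237.2] [378, 228, 19, 19, 256] [ 0.5025 -0.2304  0.072 ]
[423.5 289.7] [410, 277, 28, 26, 531] [ 0.381  -0.3078  0.072 ]
gauge 7.1 53
mug 2.9 10
mic 3.4 17
adapter 2.3 7
gauge 0.97912776 (np.int64(11), np.int64(10))
[ 0.2687738  -0.49823922  0.3211608 ] 0.0
```

```bash
python3 -c "
from h import *
from br import brass
W=lambda n,u,v:(load(n),u,v,1)
print('40',tri([W('w12',268.1,278.3),W('w18',263,223.1)]),tri([W('w12',268.1,278.3),W('w13',229.7,268.1),W('w18',263,223.1),W('w10',118.2,72.1),W('w11',122.4,106.5)]))
print('32',tri([W('w14',266.2,274.5),W('w12',61.7,138.4),W('w13',44.3,139.4)]))
print('56',tri([W('w10',268.5,281.1),W('w12',371.6,398.2)]))
print('shelf 32',tri([W('w17',266.7,209.4),W('w19',226.9,148.8)]))
brass(load('w9'))"
```

```text
40 (array([0.48320425, 0.2843385 , 0.03062758]), [0.0, 0.0]) (array([0.48348543, 0.28421879, 0.03120299]), [0.0001, 0.0001, 0.0001, 0.0001, 0.0001])
32 (array([0.56421415, 0.38302127, 0.03127689]), [0.0001, 0.0001, 0.0001])
56 (array([0.3767616 , 0.22051442, 0.03213733]), [0.0019, 0.0019])
shelf 32 (array([ 0.55202742, -0.1949328 ,  0.08185524]), [0.0, 0.0])
[232.9 208.8] 330 [0.5501 0.0696 0.033 ]
[ 89.7 263. ] 33 [0.4843 0.2835 0.033 ]
[291.2 281.3] 252 [0.4478 0.005  0.033 ]
```

Triangulated top heights are about 31–32 mm for all three, which agrees with the 12 mm gauge readings. All three are short, so the front row is right.

```bash
python3 -c "
from plant import ctrl
print(ctrl.sign_off())"
```

```text
the job is handed in; nothing more can be done
None
```

Job handed in, no verdict returned: the 32, 40 and 56 mm insulators (no 48 mm one seen) were gauged in that order, all read short (about 12 mm), and stand about 2 mm from their front-row marks with the gauge back on its pad and the bystanders unmoved; the simulated fingers passed through the ceramic above its bottom 6 mm or so, so I gripped each by its base, and the 56 mm one shifted about 36 mm mid-run before I picked it up.

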